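# Tip the limes from the jug into the colander

### The job

Tip the two limes out of the blue jug with the red handle into the perforated colander, ready for rinsing. Take the jug by its handle, lift it and turn it upright until the spout faces the colander, only then tilt it and pour; then stand the empty jug upright on the bare table and let go. Do not touch the limes with the fingers and leave the colander where it stands.

Things in the scene. Friction and masses are not known exactly. Their poses are not given: they have to be found in the camera images.
- jug_handle (a point): Centre of the blue jug's upright red grip: a post 18 mm thick (y), 22 deep (x), 66 tall, 45 mm above the table; 12 mm bars, equally thick, join its top and bottom to the jug, 30 mm clear between. x points level to the spout, z up the jug's axis, which is at x = 92 mm; underside z = -45, rim z = 33. Grip firmly (50 N); fingers leaning 30 degrees towards the spout end the pour leaning 55 back.
- jug_spout (a point): Tip of the blue jug's spout: x = 180, z = 55 mm from the handle point, same axes. Open channel, 58 mm wide inside, rising outward at 45 degrees from the rim. The jug is an open cone 78 mm high, outer radius 36 at the foot, 65 at the rim, 3 mm wall leaning out 20 degrees; 0.13 to 0.2 kg. Tilted 85 to 90 degrees, spout down, it empties; below about 60 the limes stay in.
- colander: Round aluminium colander with holes, loose, 0.7 kg; origin at the centre of its underside, z up. Outer radius 80 mm at the foot, 112 at the rim, 85 high, 3 mm wall, flat floor 5 mm up; wire loops at its x and -x sides reach 142 mm out, 78 mm up. It stands to the left or right of the jug; a plain steel bowl of like size stands on the other side.
- lime1_center (a point): Centre of the first small green lime, a ball 28 mm across, 20 g, lying loose in the blue jug; its axes mean nothing.
- lime2_center (a point): Centre of the second lime, the same as the first.
Things that resemble listed ones, but are neither listed nor needed, are in the scene too. There is more than one size of the part that bears jug_handle; the job needs the larger.

How it is judged:
By the outcome, as a careful person would: the job done as asked, in the order asked, and still so for the second after the job is handed in, with the robot touching nothing.
It also fails if it takes over 58 s, if anything falls off the work surface, if the arm or the gripper's body presses on something with over 40 N, if the wrist force passes 120 N, or if a joint passes its speed limit or range.

### The arm

A 6-joint arm with a two-finger parallel gripper is mounted at the origin on the work surface. World frame = base frame: x ahead of the robot, y to its left, z up, the work surface at z = 0. Lengths are in mm, angles in rad, forces in N, time in s.
With the tool pointing down it reaches from about 350 to 775 mm from the base axis. Payload 5.5 kg.
Tool frame: the origin (TCP) lies midway between the tips of the shut fingers; the grasp point (between the pads) lies 19 mm behind it; z points along the fingers, y is the line along which they close (so a half turn about z gives the same grasp; the last joint's range is limited). The gripper opens to 85 mm and grips with 20 to 120 N. Pads are 22 mm wide; open, the fingers measure 114 mm over their backs; the gripper's body (76 mm by 85 mm) begins 54 mm behind the grasp point. The pads swing forward as they close: fully open they stand 13 mm farther back than shut.
Start: joints at [1.204, 0.313, 0.046, 1.304, 0, 1.431], TCP at [129.317, 560.312, 231.323] pointing down, gripper open.
Joint ranges: [-2.76, 2.76], [-0.86, 1.69], [-1.03, 1.26], [-2.2, 2.34], [-1.47, 1.5], [-3.14, 3.14]. Speed limits (rad/s): [2.57, 2.57, 3.14, 3.14, 3.14, 3.14].

### API

Orientations are given as a rotation vector (axis times angle).
In Python, from bench import telemetry, cams, sign_off gives the robot as it stands. The module is installed in compiled form; this text tells all that it offers.
- The arm moves only by the tool servo_tool, never from a script. Its argument "moves" is a list of rows, each a list of 3 entries, a list of its own where there are three numbers: the opening, from -1 (shut) to 1 (fully open), so that 0 is half open, then the shift along the tool's x, y, z in mm, then the turn about the tool's z in degrees. A call has 1 to 8 rows; each row shifts and turns the commanded pose from where the row before left it, along the tool's axes as they then stand; what a row does not reach is not made up. A row lasts 1/8 s, in which the tool goes at most 62.5 mm and 10.7 degrees, less where a joint would pass 70% of its speed; a pose out of reach is approached as far as the arm can. A call is refused whole if a number of a shift passes 62.5 or a number of a turn 10.7, either way. A call with a gripper value outside its range is refused whole. The fingers move at their own pace and stop on an object; the grip force is fixed at half the most. Time passes only in rows, so rows that do not move let the fingers close. It gives the time, the measured TCP pose, the force, the opening and the grip force at its end, in the units of the state.
- telemetry.get_obs(): the state, without advancing time (a new reading comes with each control period).
- cams.camera(name): name is "scene" or "top" or "wrist"; returns the picture (400x640x3 uint8, red, green, blue); there is no depth.
- cams.camera_params(name): a dict with "K" (3x3 intrinsics, pixels), "extrinsics" (4x4, takes a point from world to camera coordinates); the wrist camera has in their place "hand_eye" (4x4, takes a point from camera to tool coordinates, whose origin is the TCP and whose axes are the flange's). Camera axes: x right, y up, looking along -z (the intrinsics and any distortion apply to the point x, -y, -z); pixel columns grow to the right and rows downward; lengths in mm; the calibration is good to about 2 mm. A picture is of the moment at which its call begins: read the wrist's pose just before it. camera_params takes no time and is no camera call.
- sign_off(): hands the job in; it is judged then, once.
The state is a dict: "clock": time; "qpos": joint angles; "qvel": joint speeds; "effort": joint torques, N m; "eef_pos": TCP position; "ee_rot": TCP orientation; "force": force on the tool from outside, world axes, zero at the start; "moment": the same for the moment, N m; "gripper_width": finger opening in mm; "grip_force": force on a finger pad.
Only numpy, scipy, OpenCV 4.12 (cv2) and the standard library are available. Lean on these libraries where they do the work, as an engineer would, in place of code of your own. Each camera call takes 0.05 s, during which the arm holds its last target. There are 200 camera calls.

## Working session

There is one attempt and no reset: what is moved stays moved. The work goes in short steps, Python scripts to look and compute and a tool call to move; the robot and the scene stay as the last step left them, time stands still between calls to the robot, and variables do not carry over. Pictures are saved under pics/ and viewed, at most 10 in all, crops included, and the job is handed in when it is done.

Besides the shell and the picture viewer there is one more tool, called after "Request:" in YAML: its name, and indented under it one key for each argument. servo_tool: Moves the arm, as the interface text tells. Its arguments: {"type":"object","properties":{"moves":{"type":"array","items":{"type":"array"}}},"required":["moves"]}

```bash
mkdir -p pics; python3 - <<'E'
from bench import telemetry,cams
import cv2,numpy as np
np.set_printoptions(precision=4,suppress=True)
o=telemetry.get_obs();print(o)
for n in("scene","top","wrist"):
    p=cams.camera_params(n);print(n,p)
    if n!="wrist":
        cv2.imwrite(f"pics/{n}0.png",cams.camera(n)[:,:,::-1])
E
```

```text
{'clock': 0.0, 'qpos': array([ 1.2044,  0.314 ,  0.045 ,  1.3036, -0.    ,  1.4312]), 'qvel': array([-0.0011,  0.0011,  0.0002, -0.0004, -0.0017, -0.0015]), 'effort': array([  0.0006, -48.0624,  29.8533,   0.0191,  -0.0001,   0.    ]), 'eef_pos': array([129.1077, 559.8087, 230.4222]), 'ee_rot': array([-0.3554, -3.121 ,  0.0027]), 'force': array([ 0.5476,  0.2909, -0.7518]), 'moment': array([-0.0224, -0.0225,  0.0384]), 'grip_force': 0.0, 'gripper_width': 85.28496238296567}
scene {'K': array([[401.022 ,   0.    , 320.0535],
       [  0.    , 401.022 , 198.1529],
       [  0.    ,   0.    ,   1.    ]]), 'extrinsics': array([[   -0.5676,     0.8233,    -0.0069,   320.7835],
       [   -0.5704,    -0.3873,     0.7243,   220.0658],
       [    0.5936,     0.4151,     0.6894, -1297.7836],
       [    0.    ,     0.    ,     0.    ,     1.    ]])}
top {'K': array([[438.5848,   0.    , 318.8306],
       [  0.    , 438.5848, 201.8186],
       [  0.    ,   0.    ,   1.    ]]), 'extrinsics': array([[   0.0266,   -0.9994,   -0.0209,   -0.8421],
       [   0.9819,    0.0222,    0.1881, -547.363 ],
       [  -0.1875,   -0.0255,    0.9819, -832.4062],
       [   0.    ,    0.    ,    0.    ,    1.    ]])}
wrist {'K': array([[293.204 ,   0.    , 321.4928],
       [  0.    , 293.204 , 200.9935],
       [  0.    ,   0.    ,   1.    ]]), 'hand_eye': array([[   0.0003,    0.9499,    0.3127,   79.5662],
       [   1.    ,   -0.0004,    0.0001,   -0.5547],
       [   0.0002,    0.3127,   -0.9499, -142.6471],
       [   0.    ,    0.    ,    0.    ,    1.    ]])}
```

View pics/scene0.png

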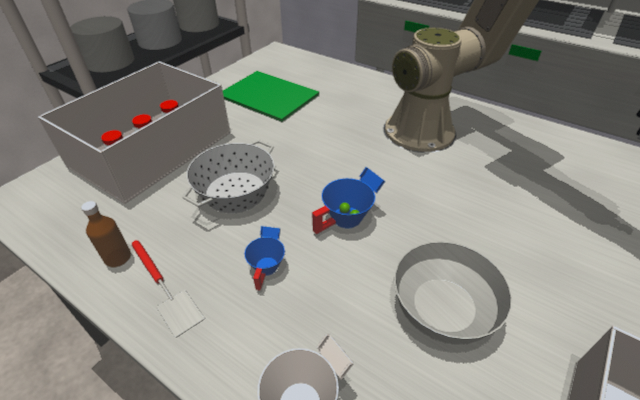

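View pics/top0.png

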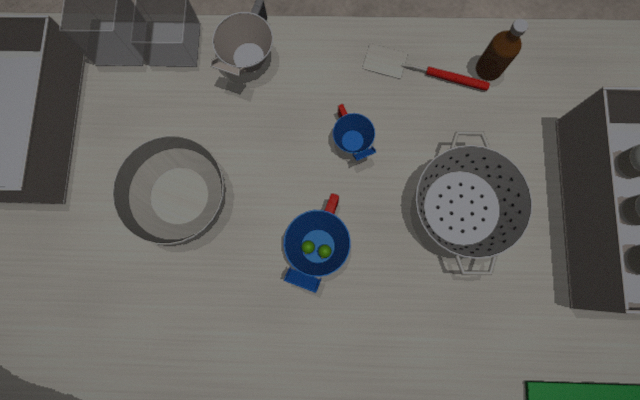

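The scene picture shows two blue jugs with red handles. The larger one, at scene (348,205) and top (318,243), holds the limes. The smaller empty one is at scene (265,255) and top (354,133). The colander is at top (473,202), to the right of the jug. The steel bowl is at top (170,190), and there is a grey jug at top (243,45).

Possible mix-ups:
- **Large jug or small jug:** the handles are at top (332,203) and (342,111). I choose the large one because it holds the limes.
- **Grey jug:** top (243,45), wrong colour.
- **Colander or steel bowl:** I choose the perforated one at (473,202).

```bash
cat > h.py <<'E'
import numpy as np,cv2
from bench import telemetry,cams
from scipy.spatial.transform import Rotation as R
np.set_printoptions(precision=2,suppress=True)
def proj(n,P):
    p=cams.camera_params(n);E=p["extrinsics"];c=np.atleast_2d(P)@E[:3,:3].T+E[:3,3]
    c=c*[1,-1,-1];u=c@p["K"].T;return u[:,:2]/u[:,2:]
def ray(n,uv,z):
    p=cams.camera_params(n);E=p["extrinsics"]
    d=np.linalg.inv(p["K"])@[uv[0],uv[1],1]*[1,-1,-1];d=E[:3,:3].T@d;o=-E[:3,:3].T@E[:3,3]
    return o+d*(z-o[2])/d[2]
def circ(c,r,z,n=48):
    t=np.linspace(0,2*np.pi,n,endpoint=False);return np.c_[c[0]+r*np.cos(t),c[1]+r*np.sin(t),np.full(n,z)]
E
python3 - <<'E'
from h import *
from scipy.optimize import minimize
im={n:cv2.imread(f"pics/{n}0.png") for n in("scene","top")}
m={}
for n,b in im.items():
    h=cv2.cvtColor(b,cv2.COLOR_BGR2HSV)
    blue=cv2.inRange(h,(105,120,40),(130,255,255)); red=cv2.inRange(h,(0,150,60),(8,255,255))|cv2.inRange(h,(172,150,60),(180,255,255))
    green=cv2.inRange(h,(35,120,40),(60,255,255))
    for nm,k in(("blue",blue),("red",red),("green",green)):
        c,l,s,ct=cv2.connectedComponentsWithStats(k)
        print(n,nm,[(s[i].tolist(),ct[i].round(1).tolist()) for i in range(1,c) if s[i,4]>30])
# jug pose fit: silhouette of model = rim disc + foot + spout, handle
def hull(pts,sh):
    k=np.zeros(sh,np.uint8);cv2.fillConvexPoly(k,np.round(cv2.convexHull(pts.astype(np.float32))*16).astype(np.int32),1,cv2.LINE_AA,4);return k
def model(n,v):
    x,y,a=v;d=np.array([np.cos(a),np.sin(a)]);e=np.array([-d[1],d[0]])
    W=lambda X,Y,Z:np.r_[np.array([x,y])+d*X+e*Y,45+Z]
    ax=W(92,0,0)
    b=hull(proj(n,np.r_[circ(ax,36,0),circ(ax,65,78)]),(400,640))
    b|=hull(proj(n,np.array([W(X,s*31,Z) for s in(-1,1) for X,Z in((157,33),(180,55))])),(400,640))
    r=hull(proj(n,np.array([W(X,Y,Z) for X in(-11,11) for Y in(-9,9) for Z in(-33,33)])),(400,640))
    return b,r
obs={}
for n,(cx,cy) in dict(scene=(348,205),top=(318,243)).items():
    h=cv2.cvtColor(im[n],cv2.COLOR_BGR2HSV);w=np.zeros((400,640),np.uint8);cv2.circle(w,(cx,cy),58 ,1,-1)
    bl=cv2.inRange(h,(105,120,40),(130,255,255))|cv2.inRange(h,(35,120,40),(60,255,255))
    obs[n]=((bl>0)&(w>0),(cv2.inRange(h,(0,150,60),(8,255,255))>0)&(w>0))
def cost(v):
    t=0
    for n in obs:
        b,r=model(n,v);r2=r>0
        tot=obs[n][0]|obs[n][1]; t+=(tot^((b>0)|r2)).sum()+ (obs[n][1]&~r2).sum()
    return t
s=ray("top",(332,203),78);f=ray("top",(318,243),78);print("h",s,"rim",f)
best=None
for k in range(4):
    d=(f-s)[:2];r=minimize(cost,[f[0]-92*d[0]/np.hypot(*d),f[1]-92*d[1]/np.hypot(*d),np.arctan2(d[1],d[0])+.1*(k-1.5)],method="Nelder-Mead",options=dict(initial_simplex=None,xatol=.2,fatol=1))
    s0=r.x;r=minimize(cost,s0,method="Nelder-Mead",options=dict(initial_simplex=s0+np.array([[0,0,0],[12,0,0],[0,12,0],[0,0,.15]])))
    print(r.x,np.degrees(r.x[2]),r.fun)
print("colander rim",ray("top",(473,202),85),"bowl",ray("top",(170,190),70))
for q in [(473,202)]:
    print("colander loops",ray("top",(470,138),78),ray("top",(475,268),78))
o=telemetry.get_obs();print(R.from_rotvec(o["ee_rot"]).as_matrix())
E
```

```text
scene blue [([322, 168, 62, 60, 2034], [351.6, 196.6]), ([245, 227, 40, 48, 1239], [265.3, 250.2])]
scene red [([160, 100, 18, 13, 166], [168.2, 105.2]), ([132, 114, 19, 14, 189], [140.9, 119.9]), ([101, 130, 21, 15, 218], [110.9, 136.4]), ([313, 206, 22, 27, 313], [321.0, 219.4]), ([132, 241, 31, 41, 374], [146.3, 260.3]), ([254, 268, 11, 21, 124], [258.0, 277.1])]
scene green [([340, 203, 9, 9, 71], [344.1, 207.0])]
top blue [([333, 114, 43, 47, 1425], [354.4, 134.8]), ([284, 210, 66, 82, 3398], [314.4, 247.4])]
top red [([427, 67, 62, 23, 499], [458.2, 78.3]), ([339, 105, 8, 11, 55], [342.1, 109.8]), ([325, 194, 14, 20, 169], [332.0, 203.3])]
top green [([302, 241, 12, 13, 120], [307.6, 246.8]), ([319, 245, 12, 13, 122], [324.3, 250.9])]
h [540.47 -13.84  78.  ] rim [461.67  11.4   78.  ]
[549.94 -13.54   2.84] 162.4767961239327 1120.0
[549.74 -16.52   2.82] 161.2898593065471 1129.0Traceback (most recent call last):
  File "<stdin>", line 38, in <module>
    res = _minimize_neldermead(fun, x0, args, callback, bounds=bounds,
                               **options)
    fsim[j] = func(sim[j])
              ~~~~^^^^^^^^
    fx = function(np.copy(x), *(wrapper_args + args))
  File "<stdin>", line 31, in cost
  File "<stdin>", line 20, in model
  File "h.py", line 6, in proj
    p=cams.camera_params(n);E=p["extrinsics"];c=np.atleast_2d(P)@E[:3,:3].T+E[:3,3]
ValueError: time passes only in moves, steps and waits
```

Request:
servo_tool:
  moves:
    - [1,[0,0,0],[0,0,0]]

```text
schema error: expected a number
```

Request:
servo_tool:
  moves:
    - [1,[0,60,0],0]
    - [1,[0,60,0],0]
    - [1,[0,60,0],0]
    - [1,[0,60,0],0]
    - [1,[0,60,0],0]
    - [1,[0,60,0],0]

```text
clock: 0.85
eef_pos: [194.1, 838.6, 199.5]
ee_rot: [0.355, 3.114, 0.079]
force: [0.4, 0.6, -1.5]
gripper_width: 85.6
grip_force: 0.0
```

```bash
python3 - <<'E'
from h import *
o=telemetry.get_obs();print(o["clock"],o["qpos"],o["eef_pos"]);print(R.from_rotvec(o["ee_rot"]).as_matrix())
for q in [(473,202)]:
    print("colander",ray("top",(473,202),85),"bowl",ray("top",(170,190),70))
    print("colander loops",ray("top",(470,138),78),ray("top",(475,268),78))
E
```

```text
0.85 [1.25 1.04 1.26 1.74 0.   1.48] [194.15 838.63 199.5 ]
[[-0.97  0.22  0.01]
 [ 0.23  0.97  0.05]
 [-0.    0.05 -1.  ]]
colander [ 547.25 -285.01   85.  ] bowl [561.1  310.32  70.  ]
colander loops [ 678.76 -286.45   78.  ] [ 421.79 -286.11   78.  ]
```

Request:
servo_tool:
  moves:
    - [1,[0,60,0],0]
    - [1,[0,60,0],0]

```text
clock: 1.1
eef_pos: [205.9, 889.3, 183.4]
ee_rot: [0.352, 3.092, 0.228]
force: [-0.1, 0.8, -0.2]
gripper_width: 85.6
grip_force: 0.0
```

```bash
cat >> h.py <<'E'
import json,os
def st():
    o=telemetry.get_obs();M=R.from_rotvec(o["ee_rot"]).as_matrix();z=M[:,2];r=np.hypot(*o["eef_pos"][:2])
    with open("log.txt","a") as f:f.write(json.dumps([o["clock"],o["qpos"].tolist(),o["eef_pos"].tolist(),o["ee_rot"].tolist()])+"\n")
    q=o["qpos"];print(round(o["clock"],2),"q",q,"p",o["eef_pos"],"r",round(r,1),"w",round(o["gripper_width"],1),o["grip_force"],"F",o["force"],"qpitch",np.degrees(q[1]-q[2]+q[3]));print(M)
    return o
E
python3 -c "
from h import *
st()"
```

```text
1.1 q [1.25 1.07 1.26 1.62 0.01 1.48] p [205.91 889.33 183.42] r 912.9 w 85.6 0.0 F [-0.08  0.77 -0.16] qpitch 81.53329341990076
[[-0.97  0.22  0.04]
 [ 0.23  0.96  0.14]
 [-0.    0.15 -0.99]]
```

Request:
servo_tool:
  moves:
    - [1,[0,0,-60],0]
    - [1,[0,0,-60],0]

```text
clock: 1.35
eef_pos: [195.6, 847.4, 287.5]
ee_rot: [0.351, 3.085, 0.268]
force: [1.1, 0.2, 0.2]
gripper_width: 85.3
grip_force: 0.0
```

```bash
python3 -c "
from h import *
st()"
```

```text
1.35 q [1.25 0.94 1.26 1.72 0.01 1.48] p [195.64 847.4  287.45] r 869.7 w 85.3 0.0 F [1.09 0.18 0.18] qpitch 80.04297469788034
[[-0.97  0.22  0.04]
 [ 0.23  0.96  0.17]
 [-0.01  0.17 -0.98]]
```

Request:
servo_tool:
  moves:
    - [1,[0,-59,-10],0]
    - [1,[0,-59,-10],0]
    - [1,[0,-59,-10],0]
    - [1,[0,-59,-10],0]
    - [1,[0,-59,-10],0]
    - [1,[0,-59,-10],0]
    - [1,[0,-59,-10],0]
    - [1,[0,-59,-10],0]

```text
clock: 2.35
eef_pos: [99.5, 428.0, 291.0]
ee_rot: [0.351, 3.083, 0.276]
force: [0.9, 1.0, 1.1]
gripper_width: 85.4
grip_force: 0.0
```

```bash
python3 -c "
from h import *
st()"
```

```text
2.35 q [ 1.14 -0.12 -0.31  1.2   0.03  1.37] p [ 99.53 428.   291.02] r 439.4 w 85.4 0.0 F [0.91 1.04 1.15] qpitch 79.87132978614437
[[-0.97  0.22  0.05]
 [ 0.23  0.96  0.17]
 [-0.01  0.18 -0.98]]
```

Request:
servo_tool:
  moves:
    - [1,[0,-50,0],0]
    - [1,[0,-50,0],0]
    - [1,[0,-50,0],0]

```text
clock: 2.72
eef_pos: [66.3, 284.6, 264.0]
ee_rot: [0.35, 3.083, 0.276]
force: [0.6, -0.0, 1.3]
gripper_width: 85.8
grip_force: 0.0
```

```bash
python3 - <<'E'
from h import *
st()
print(cams.camera_params("top") is not None)
for n,uv in(("scene",(5,185)),("scene",(275,43)),("scene",(450,80)),("scene",(100,330))):print(uv,ray(n,uv,0))
# FK fit (planar)
D=[json.loads(l) for l in open("log.txt")]
D=[(d[1],d[2],d[3]) for d in D]+[([1.2044,.314,.045,1.3036,0,1.4312],[129.1077,559.8087,230.4222],None)]
from scipy.optimize import least_squares
def fk(p,q):
    h,L2,ph2,L3,ph3,L4,t=p
    a=q[1]+ph2;f=q[1]-q[2]+ph3;g=q[1]-q[2]+q[3]
    r=L2*np.sin(a)+L3*np.cos(f)+L4*np.cos(g); z=h+L2*np.cos(a)-L3*np.sin(f)-L4*np.sin(g)
    return r+t,z
def res(p):return np.ravel([[fk(p,q)[0]-np.hypot(*x[:2]),fk(p,q)[1]-x[2]] for q,x,_ in D])
s=least_squares(res,[330,420,0,400,0,250,0],x_scale=[100,100,.1,100,.1,100,100]);print(s.x,s.fun)
E
```

```text
2.73 q [ 1.01 -0.42 -0.58  1.24  0.05  1.24] p [ 66.33 284.62 264.03] r 292.2 w 85.8 0.0 F [ 0.59 -0.05  1.26] qpitch 80.17312694931778
[[-0.97  0.22  0.05]
 [ 0.22  0.96  0.17]
 [-0.01  0.18 -0.98]]
True
(5, 185) [ 892.17 -840.44    0.  ]
(275, 43) [-277.3  -827.28   -0.  ]
(450, 80) [-380.28  -44.86    0.  ]
(100, 330) [1002.49 -230.58    0.  ]
[247.41 505.26   0.   403.79  -0.1  429.3   19.26] [-1.38  1.05  1.23 -0.71  1.36 -0.73 -1.42  0.33  0.21  0.06]
```

```bash
cat > sim.py <<'E'
import numpy as np
from scipy.optimize import least_squares
P=[247.41,505.26,0,403.79,-.1,429.3,19.26]
lo=np.array([-.86,-1.03,-2.2]);hi=np.array([1.69,1.26,2.34])
def fk(q):
    h,L2,ph2,L3,ph3,L4,t=P
    a=q[0]+ph2;f=q[0]-q[1]+ph3;g=q[0]-q[1]+q[2]
    return np.array([t+L2*np.sin(a)+L3*np.cos(f)+L4*np.cos(g),h+L2*np.cos(a)-L3*np.sin(f)-L4*np.sin(g),g])
def row(q,dy,dz,w):   # dy along outward perpendicular of tool, dz along tool z
    r,z,g=fk(q);T=np.array([r+dy*np.sin(g)+dz*np.cos(g),z+dy*np.cos(g)-dz*np.sin(g),g])
    s=least_squares(lambda x:(fk(x)-T)*[1,1,w],np.clip(q,lo+1e-6,hi-1e-6),bounds=(lo,hi));return s.x
E
python3 - <<'E'
from sim import *
np.set_printoptions(precision=2,suppress=True)
for w in(50,100,200,400,1000):
    q=np.array([1.04,1.259,1.74]);o=[fk(q)]
    for k in range(2):q=row(q,60,0,w);o.append(fk(q))
    for k in range(2):q=row(q,0,-60,w);o.append(fk(q))
    print(w,*[np.r_[x[:2],np.degrees(x[2])] for x in o])
# inner push from current
for w in(100,200,400):
    q=np.array([-.42,-.58,1.24]);print("in",fk(q))
    for k in range(16):
        q=row(q,-50,0,w);x=fk(q);print(np.r_[x[:2],np.degrees(x[2])],q,end=" | ")
    print()
E
```

```text
50 [859.79 201.05  87.15] [918.98 203.7   79.45] [977.24 214.36  71.66] [958.26 271.25  70.54] [938.14 327.75  69.04]
100 [859.79 201.05  87.15] [916.9  202.74  79.76] [973.15 212.14  72.28] [954.47 269.07  71.13] [934.54 325.51  69.62]
200 [859.79 201.05  87.15] [909.99 199.59  80.81] [959.54 204.82  74.36] [941.6  261.66  73.15] [922.05 317.74  71.63]
400 [859.79 201.05  87.15] [894.76 192.79  83.13] [929.14 188.92  79.01] [911.25 244.47  77.93] [891.27 298.63  76.66]
1000 [859.79 201.05  87.15] [875.82 184.64  86.04] [890.93 169.98  84.9 ] [870.16 222.08  84.5 ] [847.06 271.81  84.05]
in [289.27 261.49   1.4 ]
[239.99 252.99  80.21] [-0.53 -0.65  1.28] | [190.72 244.49  80.21] [-0.65 -0.71  1.34] | [141.45 236.    80.21] [-0.77 -0.75  1.42] | [ 92.88 227.63  81.98] [-0.86 -0.77  1.52] | [ 45.94 221.13  88.33] [-0.86 -0.78  1.62] | [ -1.4  220.15  94.71] [-0.86 -0.78  1.73] | [-48.49 224.73 101.11] [-0.86 -0.79  1.84] | [-94.67 234.85 107.51] [-0.86 -0.79  1.94] | [-139.28  250.4   113.91] [-0.86 -0.8   2.05] | [-181.66  271.21  120.3 ] [-0.86 -0.8   2.16] | [-221.19  297.02  126.6
[... 1097 characters left out ...]
5  1.28] | [190.72 244.49  80.21] [-0.65 -0.71  1.34] | [141.45 236.    80.21] [-0.77 -0.75  1.42] | [ 98.54 228.72  81.21] [-0.86 -0.77  1.51] | [ 72.03 225.46  84.78] [-0.86 -0.77  1.57] | [ 45.19 225.39  88.33] [-0.86 -0.77  1.63] | [ 18.23 228.62  91.84] [-0.86 -0.76  1.7 ] | [ -8.68 235.23  95.3 ] [-0.86 -0.75  1.78] | [-35.39 245.29  98.68] [-0.86 -0.73  1.85] | [-61.79 258.83 101.95] [-0.86 -0.71  1.93] | [-87.8  275.88 105.08] [-0.86 -0.68  2.02] | [-113.44  296.43  108.03] [-0.86 -0.64  2.11] | [-138.84  320.42  110.75] [-0.86 -0.59  2.2 ] | [-164.26  347.7   113.19] [-0.86 -0.54  2.3 ] | [-178.58  357.33  115.01] [-0.86 -0.53  2.34] | [-184.43  352.53  116.52] [-0.86 -0.55  2.34] |
```

```bash
python3 - <<'E'
from sim import *
from scipy.optimize import least_squares
np.set_printoptions(precision=2,suppress=True)
w=450
def ik(r,z,g,q0):
    s=least_squares(lambda x:(fk(x)-[r,z,g])*[1,1,w],q0,bounds=(lo,hi));return s.x,s.cost
for r,z in((300,450),(300,550),(300,650),(400,650)):
    q,c=ik(r,z,np.radians(80),[-.42,-.58,1.24]);print(r,z,q,c)
    for k in range(6):
        q=row(q,-60,0,w);x=fk(q);print(np.r_[x[:2],np.degrees(x[2])],q,end=" | ")
    print()
# outer: lean at high z
for z in(300,450,550):
    q,c=ik(750,z,np.radians(90),[1,1,1.6]);print("out",z,q,c)
    for k in range(12):
        q=row(q,60,0,w);x=fk(q);print(np.r_[x[:2],np.degrees(x[2])],end=" | ")
    print()
E
```

```text
300 450 [-0.34 -0.06  1.67] 8.077935669463161e-27
[240.91 439.58  80.  ] [-0.46 -0.15  1.71] | [181.82 429.16  80.  ] [-0.57 -0.21  1.76] | [122.73 418.74  80.  ] [-0.69 -0.26  1.82] | [ 63.65 408.32  80.  ] [-0.8  -0.29  1.9 ] | [ 14.85 406.21  81.39] [-0.86 -0.28  2.  ] | [-20.85 418.26  84.49] [-0.86 -0.23  2.1 ] | 
300 550 [-0.24  0.28  1.92] 6.462348535570529e-27
[240.91 539.58  80.  ] [-0.36  0.18  1.94] | [181.82 529.16  80.  ] [-0.47  0.11  1.97] | [122.73 518.74  80.  ] [-0.57  0.06  2.02] | [ 63.65 508.32  80.  ] [-0.67  0.02  2.09] | [  4.56 497.91  80.  ] [-0.76  0.01  2.17] | [-54.53 487.49  80.  ] [-0.85  0.01  2.25] | 
300 650 [-0.08  0.75  2.22] 2.9937876508059316e-23
[240.91 639.58  80.  ] [-0.2   0.61  2.21] | [181.82 629.16  80.  ] [-0.31  0.52  2.22] | [122.73 618.74  80.  ] [-0.41  0.45  2.26] | [ 63.65 608.32  80.  ] [-0.51  0.4   2.31] | [  9.41 590.91  79.55] [-0.61  0.34  2.34] | [-33.66 561.8   78.4 ] [-0.72  0.25  2.34] | 
400 650 [0.13 0.96 2.23] 1.3069946085314876e-26
[340.91 639.58  80.  ] [-0.02  0.75  2.17] | [281.82 629.16  80.  ] [-0.15  0.6   2.15] 
[... 555 characters left out ...]
[0.75 1.26 2.02] 1246.1402738378247
[757.69 408.12  83.2 ] | [794.04 396.27  80.02] | [829.29 387.94  76.68] | [863.32 383.27  73.2 ] | [895.99 382.31  69.6 ] | [927.13 385.09  65.92] | [956.54 391.54  62.17] | [984.04 401.58  58.38] | [1009.41  415.08   54.57] | [1032.49  431.87   50.76] | [1053.1   451.73   46.97] | [1071.1   474.45   43.2 ] | 
out 550 [0.65 1.26 2.04] 5652.794365173516
[730.94 474.4   79.03] | [768.54 464.87  75.9 ] | [804.75 458.72  72.6 ] | [839.47 456.08  69.15] | [872.56 457.02  65.58] | [903.85 461.54  61.92] | [933.15 469.61  58.19] | [960.27 481.11  54.41] | [985.03 495.92  50.6 ] | [1007.26  513.86   46.79] | [1026.79  534.71   42.99] | [1043.51  558.23   39.21] |
```

```bash
python3 - <<'E'
from sim import *
from h import ray,cams
np.set_printoptions(precision=1,suppress=True)
w=450
def ik(r,z,g,q0):
    s=least_squares(lambda x:(fk(x)-[r,z,g])*[1,1,w],q0,bounds=(lo,hi));return s.x,s.cost
for r,z,el in((600,550,30),(500,600,45),(400,650,60),(400,650,90)):
    q,c=ik(r,z,np.radians(90),[.5,1,2]);x=fk(q);print("start",np.r_[x[:2],np.degrees(x[2])],el)
    for k in range(12):
        g=fk(q)[2];e=np.radians(el);dr,dzz=60*np.cos(e),60*np.sin(e)
        # row basis: dy->(sin g,cos g), dz->(cos g,-sin g)
        q=row(q,dr*np.sin(g)+dzz*np.cos(g),dr*np.cos(g)-dzz*np.sin(g),w);x=fk(q);print(np.r_[x[:2],np.degrees(x[2])],end=" | ")
    print()
# rack: ray intersections with plane y=-900
p=cams.camera_params("scene");E=p["extrinsics"];o=-E[:3,:3].T@E[:3,3];print("cam",o)
for uv in((240,35),(45,100),(215,0),(130,10),(105,30),(75,40)):
    a=ray("scene",uv,0);d=a-o
    for y in(-870,-1000):print(uv,o+d*(y-o[1])/d[1],end=" ")
    print()
E
```

```text
start [586.4 532.5  88.3] 30
[614.1 531.4  85. ] | [642.5 531.7  81.7] | [671.6 533.1  78.2] | [701.3 535.7  74.8] | [731.6 539.3  71.2] | [762.3 543.9  67.7] | [793.3 549.3  64.1] | [824.6 555.6  60.5] | [856.  562.5  56.8] | [887.3 570.   53.2] | [918.5 578.   49.5] | [949.4 586.4  45.9] | 
start [494.9 589.1  89. ] 45
[514.9 594.1  86. ] | [535.  599.   82.7] | [556.2 605.2  79.4] | [578.2 612.5  75.9] | [601.1 621.1  72.4] | [624.7 630.8  68.9] | [649.  641.7  65.3] | [673.9 653.5  61.6] | [699.2 666.4  58. ] | [724.9 680.2  54.3] | [750.9 694.7  50.6] | [777.1 709.9  46.9] | 
start [395.  627.7  88.2] 60
[414.8 639.9  84.9] | [433.5 652.2  81.5] | [446.8 663.5  78.5] | [460.2 673.2  75.3] | [474.5 684.1  71.9] | [489.8 696.2  68.5] | [505.9 709.5  65. ] | [522.9 724.   61.4] | [540.5 739.7  57.8] | [558.7 756.6  54.1] | [577.4 774.6  50.4] | [596.5 793.5  46.7] | 
start [395.  627.7  88.2] 90
[386.9 646.5  84.8] | [379.8 665.   81.4] | [373.6 683.2  78. ] | [368.1 701.4  74.5] | [363.3 719.3  71.1] | [358.  736.8  67.8] | [350.6 751.7  64.6] | [344.6 766.8  61.3] | [340.  782.5  58. ] | [336.6 798.9  54.6] | [334.5 816.   51.1] | [333.3 834.1  47.6] | 
cam [1078.   359.8  737.5]
(240, 35) [-110.8 -870.    81.1] (240, 35) [ -236.4 -1000.     11.7] 
(45, 100) [ 684.4 -870.   156.7] (45, 100) [  642.8 -1000.     95.3] 
(215, 0) [  -9.2 -870.   244.3] (215, 0) [ -124.2 -1000.    192.1] 
(130, 10) [ 340. -870.  306.] (130, 10) [  262.  -1000.    260.3] 
(105, 30) [ 440.3 -870.   276.4] (105, 30) [  372.8 -1000.    227.7] 
(75, 40) [ 536.3 -870.   278.6] (75, 40) [  479.  -1000.    230.1]
```

```bash
cat >> h.py <<'E'
def plan(wps,step=60,o=None):
    o=o or telemetry.get_obs();M=R.from_rotvec(o["ee_rot"]).as_matrix();p=o["eef_pos"]
    for w in wps:
        d=M.T@(np.array(w)-p);n=int(np.ceil(np.abs(d).max()/step));print(w,"n",n,(d/n).round(1).tolist());p=np.array(w)
E
python3 -c "
from h import *
plan([(330,230,450),(380,-120,600),(150,-350,620),(-100,-375,620)])"
```

```text
(330, 230, 450) n 5 [-54.1, 7.8, -36.1]
(380, -120, 600) n 5 [-25.6, -59.6, -41.1]
(150, -350, 620) n 5 [34.5, -53.5, -14.0]
(-100, -375, 620) n 4 [59.5, -19.7, -3.9]
```

Request:
servo_tool:
  moves:
    - [1,[-54,8,-36],0]
    - [1,[-54,8,-36],0]
    - [1,[-54,8,-36],0]
    - [1,[-54,8,-36],0]
    - [1,[-54,8,-36],0]
    - [1,[-26,-59,-41],0]
    - [1,[-26,-59,-41],0]
    - [1,[-26,-59,-41],0]

```text
clock: 3.72
eef_pos: [344.6, 62.8, 516.3]
ee_rot: [0.35, 3.083, 0.277]
force: [1.7, 1.1, -0.5]
gripper_width: 85.6
grip_force: 0.0
```

Request:
servo_tool:
  moves:
    - [1,[-26,-59,-41],0]
    - [1,[-26,-59,-41],0]
    - [1,[35,-54,-14],0]
    - [1,[35,-54,-14],0]
    - [1,[35,-54,-14],0]
    - [1,[35,-54,-14],0]
    - [1,[35,-54,-14],0]

```text
clock: 4.6
eef_pos: [138.5, -270.0, 583.3]
ee_rot: [0.352, 3.083, 0.277]
force: [0.9, -0.4, -0.1]
gripper_width: 85.6
grip_force: 0.0
```

```bash
python3 -c "
from h import *
st();plan([(-100,-375,620),(-100,-375,680)])"
```

```text
4.6 q [-1.44  0.08  0.65  2.31  0.07 -1.21] p [ 138.52 -270.    583.3 ] r 303.5 w 85.6 0.0 F [ 0.91 -0.42 -0.14] qpitch 99.53505522057208
[[-0.97  0.22  0.05]
 [ 0.23  0.96  0.17]
 [-0.01  0.18 -0.98]]
(-100, -375, 620) n 4 [52.1, -36.7, -16.3]
(-100, -375, 680) n 1 [-0.4, 10.7, -59.0]
```

Request:
servo_tool:
  moves:
    - [1,[52,-37,-10],0]
    - [1,[52,-37,-10],0]
    - [1,[52,-37,-10],0]
    - [1,[52,-37,-10],0]
    - [1,[0,10,-59],0]

```text
clock: 5.22
eef_pos: [-91.9, -356.5, 585.5]
ee_rot: [0.361, 3.097, 0.218]
force: [1.1, -0.4, -0.2]
gripper_width: 85.7
grip_force: 0.0
```

```bash
python3 -c "
from h import *
st()"
```

```text
5.22 q [-2.02  0.24  0.86  2.33 -0.03 -1.78] p [ -91.9  -356.54  585.53] r 368.2 w 85.7 0.0 F [ 1.06 -0.45 -0.18] qpitch 97.87632949315496
[[-0.97  0.23  0.03]
 [ 0.23  0.96  0.14]
 [ 0.    0.14 -0.99]]
```

Request:
servo_tool:
  moves:
    - [1,[0,8,-60],0]
    - [1,[0,5,-60],0]

```text
clock: 5.48
eef_pos: [-83.5, -334.6, 615.3]
ee_rot: [-0.35, -3.111, -0.089]
force: [-0.2, -0.1, 0.4]
gripper_width: 85.4
grip_force: 0.0
```

```bash
python3 -c "
from h import *
st()"
```

```text
5.47 q [-2.02  0.17  0.89  2.34 -0.03 -1.8 ] p [ -83.46 -334.62  615.25] r 344.9 w 85.4 0.0 F [-0.24 -0.1   0.39] qpitch 92.87250391258385
[[-0.97  0.22 -0.  ]
 [ 0.22  0.97  0.06]
 [ 0.02  0.06 -1.  ]]
```

Request:
servo_tool:
  moves:
    - [1,[0,3,-60],0]
    - [1,[0,0,0],0]

```text
clock: 5.72
eef_pos: [-82.1, -328.2, 626.7]
ee_rot: [-0.348, -3.1, -0.032]
force: [0.3, 0.1, 0.1]
gripper_width: 85.3
grip_force: 0.0
```

```bash
python3 -c "
from h import *
o=st();print(R.from_rotvec(o['ee_rot']).as_matrix()[:,2].round(4))"
```

```text
5.72 q [-2.03  0.15  0.9   2.34 -0.03 -1.81] p [ -82.06 -328.19  626.72] r 338.3 w 85.3 0.0 F [0.28 0.06 0.06] qpitch 90.663078383192
[[-0.97  0.22 -0.02]
 [ 0.22  0.97  0.02]
 [ 0.02  0.02 -1.  ]]
[-0.02  0.02 -1.  ]
```

```bash
python3 -c "
from h import *
plan([(250,-300,500),(545,-15,260)])"
```

```text
(250, -300, 500) n 6 [-53.4, 16.5, 20.1]
(545, -15, 260) n 6 [-38.4, 56.5, 40.1]
```

Request:
servo_tool:
  moves:
    - [1,[-54,16,20],0]
    - [1,[-54,16,20],0]
    - [1,[-54,16,20],0]
    - [1,[-54,16,20],0]
    - [1,[-54,16,20],0]
    - [1,[-54,16,20],0]

```text
clock: 6.48
eef_pos: [253.9, -304.0, 498.2]
ee_rot: [-0.348, -3.101, -0.043]
force: [-0.6, -2.2, 0.1]
gripper_width: 85.6
grip_force: 0.0
```

Request:
servo_tool:
  moves:
    - [1,[-38,56,40],0]
    - [1,[-38,56,40],0]
    - [1,[-38,56,40],0]
    - [1,[-38,56,40],0]
    - [1,[-38,56,40],0]
    - [1,[-38,56,40],0]
    - [1,[0,0,0],0]

```text
clock: 7.35
eef_pos: [485.0, -75.9, 307.1]
ee_rot: [-0.34, -3.096, -0.045]
force: [0.5, 0.6, 0.5]
gripper_width: 85.6
grip_force: 0.0
```

```bash
python3 - <<'E'
from h import *
o=st();I=cams.camera("wrist");b=I[:,:,::-1].copy()
M=R.from_rotvec(o["ee_rot"]).as_matrix();H=cams.camera_params("wrist")["hand_eye"];K=cams.camera_params("wrist")["K"]
def pw(P):
    t=(np.atleast_2d(P)-o["eef_pos"])@M; c=(t-H[:3,3])@H[:3,:3]; u=(c*[1,-1,-1])@K.T; return u[:,:2]/u[:,2:]
for v,col in(((549,-14,162.),(0,255,255)),):
    a=np.radians(v[2]);d=np.array([np.cos(a),np.sin(a)]);e=np.array([-d[1],d[0]])
    W=lambda X,Y,Z:np.r_[np.array(v[:2])+d*X+e*Y,45+Z]
    cv2.polylines(b,[pw(circ(W(92,0,0),65,78)).astype(int)],True,col,1)
    cv2.polylines(b,[pw([W(X,Y,33) for X,Y in((-11,-9),(11,-9),(11,9),(-11,9))]).astype(int)],True,col,1)
    cv2.polylines(b,[pw([W(180,Y,55) for Y in(-29,29)]).astype(int)],False,col,1)
cv2.imwrite("pics/w1.png",b);cv2.imwrite("pics/w1raw.png",I[:,:,::-1])
E
```

```text
7.35 q [-0.33  0.16  0.03  1.47  0.02 -0.11] p [485.02 -75.87 307.08] r 490.9 w 85.6 0.0 F [0.52 0.59 0.46] qpitch 91.86002917090605
[[-0.98  0.22 -0.02]
 [ 0.22  0.98  0.03]
 [ 0.03  0.03 -1.  ]]
```

View pics/w1.png

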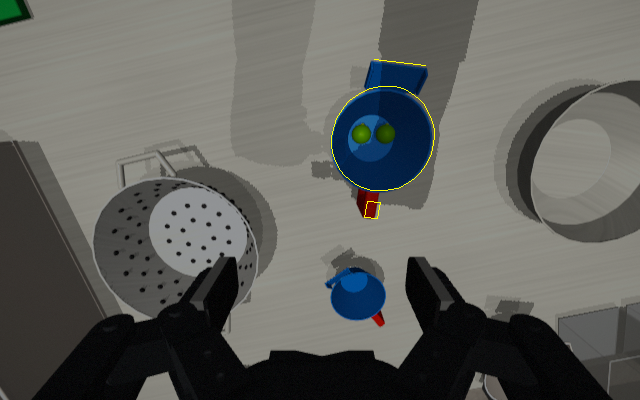

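The wrist view confirms the larger jug. The limes are at (361,133) and (384,133), the red post is at (370,208), and my model outline fits. So the handle is at about (549,-14), heading 162°.

```bash
python3 -c "
from h import *
plan([(549,-14,130),(549,-14,31)])"
```

```text
(549, -14, 130) n 3 [-18.0, 23.8, 59.7]
(549, -14, 31) n 2 [-1.4, -1.2, 49.5]
```

Request:
servo_tool:
  moves:
    - [1,[-14,18,45],0]
    - [1,[-14,18,45],0]
    - [1,[-14,18,45],0]
    - [1,[-14,18,45],0]
    - [1,[0,0,0],5.3]
    - [1,[0,0,0],0]

```text
clock: 8.15
eef_pos: [552.2, -17.3, 131.7]
ee_rot: [-0.493, -3.08, -0.04]
force: [0.9, -0.0, 0.2]
gripper_width: 85.4
grip_force: 0.0
```

```bash
python3 -c "
from h import *
st();plan([(549,-14,31)],35)"
```

```text
8.15 q [-0.19  0.34 -0.17  1.09  0.02  0.13] p [552.16 -17.35 131.73] r 552.4 w 85.4 0.0 F [ 0.86 -0.03  0.15] qpitch 91.29704845748117
[[-0.95  0.31 -0.02]
 [ 0.31  0.95  0.03]
 [ 0.03  0.02 -1.  ]]
(549, -14, 31) n 3 [0.5, 0.0, 33.6]
```

Request:
servo_tool:
  moves:
    - [1,[0,0,34],0]
    - [1,[0,0,34],0]
    - [1,[0,0,33],0]
    - [1,[0,0,0],0]
    - [-1,[0,0,0],0]
    - [-1,[0,0,0],0]
    - [-1,[0,0,0],0]
    - [-1,[0,0,0],0]

```text
clock: 9.15
eef_pos: [551.4, -14.2, 31.7]
ee_rot: [-0.493, -3.083, -0.038]
force: [-1.5, -0.8, 6.2]
gripper_width: 17.3
grip_force: 58.1
```

Request:
servo_tool:
  moves:
    - [-1,[0,0,0],0]
    - [-1,[0,0,0],0]

```text
clock: 9.4
eef_pos: [551.4, -14.1, 31.8]
ee_rot: [-0.493, -3.082, -0.039]
force: [0.1, -0.7, 5.5]
gripper_width: 17.3
grip_force: 58.1
```

```bash
cat > fk6.py <<'E'
import numpy as np,json
from scipy.spatial.transform import Rotation as R
from scipy.optimize import least_squares
LO=np.array([-2.76,-.86,-1.03,-2.2,-1.47,-3.14]);HI=np.array([2.76,1.69,1.26,2.34,1.5,3.14])
def fk(p,q):
    h,L2,L3,ph3,L4,t,d,L5,s5=p
    a=q[1];f=q[1]-q[2]+ph3;g=q[1]-q[2]+q[3]
    B=R.from_euler("z",q[0])
    w=np.array([t+L2*np.sin(a)+L3*np.cos(f),d,h+L2*np.cos(a)-L3*np.sin(f)])
    u=np.array([np.cos(g),0,-np.sin(g)])
    # at g: tool z=u ; frame x'= perpendicular in-plane (sin g,0,cos g), y'=z' x x'
    F=R.from_matrix(np.c_[[-np.sin(g),0,-np.cos(g)],[0,1,0],u])   # x inward-down, y left(+y), z=u : right-handed
    F5=F*R.from_euler("x",s5*q[4])
    pos=w+(L4-L5)*u+L5*F5.apply([0,0,1])
    return B.apply(pos),B*F5*R.from_euler("z",q[5])
P=None
try:P=np.array(json.load(open("p.json")))
except Exception:pass
def ik(pos,rot,q0,p=None):
    p=P if p is None else p
    def e(q):
        x,r=fk(p,q);return np.r_[x-pos,450*(rot.inv()*r).as_rotvec()]
    s=least_squares(e,np.clip(q0,LO+1e-6,HI-1e-6),bounds=(LO,HI));return s.x,np.abs(s.fun).max()
E
python3 - <<'E'
from h import *
from fk6 import *
st()
D=[json.loads(l) for l in open("log.txt")]
D.append([0,[1.2044,.314,.045,1.3036,0,1.4312],[129.1077,559.8087,230.4222],[-.3554,-3.121,.0027]])
for s5 in(1,-1):
  def e(p):
    o=[]
    for _,q,x,r in D:
        a,b=fk(np.r_[p,s5],q);o+=list(a-x)+list(300*(R.from_rotvec(r).inv()*b).as_rotvec())
    return np.array(o)
  s=least_squares(e,[247,505,404,-.1,429,19,80,250],x_scale=[10,10,10,.05,10,10,10,30],loss="soft_l1",f_scale=3)
  print(s5,s.x,s.cost,np.abs(s.fun).max())
  if s5==1 or s.cost<best: best=s.cost;json.dump(list(s.x)+[s5],open("p.json","w"))
E
cat p.json
```

```text
9.4 q [-0.18  0.42 -0.31  0.86  0.02  0.13] p [551.36 -14.1   31.79] r 551.5 w 17.3 58.09586763381958 F [ 0.1  -0.73  5.55] qpitch 91.17039747208725
[[-0.95  0.31 -0.02]
 [ 0.31  0.95  0.03]
 [ 0.02  0.02 -1.  ]]
1 [ 232.67  518.71  413.45   -0.13  440.03   -0.21   80.   -299.93] 575.8719304209434 38.98876753320056
-1 [233.1  518.5  413.26  -0.13 440.6    0.    80.   300.18] 0.00022793576652535563 0.01207039176048852
[233.0987286704369, 518.5003129081176, 413.25688328910144, -0.13495162456198279, 440.5990671349962, 0.0006426291238983536, 80.00151490624499, 300.1812957673187, -1]
```

```bash
python3 - <<'E'
from h import *
from fk6 import *
a=np.radians(44);Z=np.array([0,0,1.])
def frame(az,sgn):
    h=np.array([np.cos(az),np.sin(az),0]);tz=np.sin(a)*h-np.cos(a)*Z;ty=sgn*np.cross(Z,h);tx=np.cross(ty,tz);return h,R.from_matrix(np.c_[tx,ty,tz])
C=np.array([547,-285,0])
for azd in(-60,-75,-90):
  for sgn in(1,-1):
    h,F=frame(np.radians(azd),sgn);tz=F.apply([0,0,1])
    q=np.array([0,.3,-.3,1,-.5,-1.5*sgn])
    out=[]
    for nm,G,psi in(("set",[480,20,45],0),("lift",[480,20,300],0),("P0",C-170*h+[0,0,300],0),("m60",C-90*h+[0,0,300],60),("m90",C-40*h+[0,0,300],90),("m120",C+0*h+[0,0,300],120),("end",C+50*h+[0,0,300],180)):
        best=None
        for dirn in((1,-1) if psi else (1,)):
            qq,er=ik(np.array(G)+19*tz,F*R.from_euler("z",dirn*np.radians(psi)),q if psi==0 else qs+[0,0,0,0,0,dirn*np.radians(psi)])
            out.append((nm,dirn,qq,round(er,2)))
        if psi==0:q=out[-1][2];qs=q
    print(azd,sgn);[print("  ",*x) for x in out]
E
```

```text
-60 1
   set 1 [ 0.27  0.31 -0.81  0.22 -0.74  1.23] 0.0
   lift 1 [ 0.27 -0.02 -0.43  0.92 -0.74  1.23] 0.0
   P0 1 [-0.13 -0.22 -0.64  0.62 -0.58  0.75] 0.0
   m60 1 [-0.29 -0.15 -0.6   0.51 -0.5   1.64] 0.0
   m60 -1 [-0.29 -0.15 -0.6   0.51 -0.5  -0.45] 0.0
   m90 1 [-0.37 -0.09 -0.56  0.46 -0.45  2.09] 0.0
   m90 -1 [-0.37 -0.09 -0.56  0.46 -0.45 -1.05] 0.0
   m120 1 [-0.43 -0.04 -0.51  0.43 -0.42  2.57] 0.0
   m120 -1 [-0.43 -0.04 -0.51  0.43 -0.42 -1.62] 0.0
   end 1 [-0.71 -0.06 -0.58  0.27 -0.12  3.14] 107.85
   end -1 [-0.48  0.03 -0.45  0.4  -0.38 -2.72] 0.0
-60 -1
   set 1 [-0.57 -0.15 -1.03  0.11 -0.01  3.14] 196.44
   lift 1 [-0.75 -0.77 -0.9   0.68  0.12  3.14] 162.49
   P0 1 [-0.75 -0.54 -0.86  0.49 -0.01  3.14] 97.34
   m60 1 [-2.03 -0.86 -0.86  1.4   0.88  3.14] 261.45
   m60 -1 [-0.29 -0.15 -0.6   0.51 -0.5   2.69] 0.0
   m90 1 [-2.76 -0.86 -1.03  2.08  0.83  2.55] 239.44
   m90 -1 [-0.37 -0.09 -0.56  0.46 -0.45  2.09] 0.0
   m120 1 [-2.76 -0.86 -1.03  2.09  0.85  3.06] 258.72
   m120 -1 [-0.43 -0.04 -0.51  0.43 -0.42  1.52] 0.0
   end 1 [-0.48  0.03 -0.45  0.4  -0
[... 1692 characters left out ...]
2 -0.94] 0.0
   end 1 [-0.8  -0.12 -0.72  0.11 -0.33  3.14] 225.86
   end -1 [-0.39  0.22 -0.18  0.82 -0.7  -2.09] 0.0
-90 -1
   set 1 [ 0.27  0.54 -0.39  0.89 -0.73 -1.2 ] 0.0
   lift 1 [ 0.27  0.3  -0.06  1.47 -0.73 -1.2 ] 0.0
   P0 1 [ 0.    0.28 -0.07  1.22 -0.77 -1.57] 0.0
   m60 1 [-0.15  0.23 -0.14  1.06 -0.76 -0.73] 0.0
   m60 -1 [-0.15  0.23 -0.14  1.06 -0.76 -2.82] 0.0
   m90 1 [-0.24  0.22 -0.16  0.97 -0.74 -0.32] 0.0
   m90 -1 [-0.13  0.34 -0.01  1.22 -0.82 -3.14] 45.86
   m120 1 [-0.31  0.21 -0.18  0.9  -0.72  0.11] 0.0
   m120 -1 [-0.03  0.56  0.19  1.61 -0.96 -3.14] 145.24
   end 1 [-0.39  0.22 -0.18  0.82 -0.7   1.05] 0.0
   end -1 [-0.1   0.94  0.15  2.34 -1.47 -3.14] 360.07
```

Request:
servo_tool:
  moves:
    - [-1,[0,0,-40],0]
    - [-1,[0,0,-50],0]
    - [-1,[0,0,-40],0]
    - [-1,[24,8,0],0]
    - [-1,[24,8,0],0]
    - [-1,[24,7,0],0]
    - [-1,[0,0,0],-8.2]
    - [-1,[0,0,0],-8.2]

```text
clock: 10.4
eef_pos: [491.2, 27.3, 162.9]
ee_rot: [-0.04, -3.123, -0.045]
force: [-0.1, 1.3, -1.7]
gripper_width: 17.3
grip_force: 59.6
```

Request:
servo_tool:
  moves:
    - [-1,[0,0,0],-8.2]
    - [-1,[0,0,0],-8.2]
    - [-1,[0,0,0],-8.2]
    - [-1,[0,0,0],-8.2]
    - [-1,[0,0,0],-8.2]
    - [-1,[0,0,0],-8.2]
    - [-1,[0,0,0],-8.2]
    - [-1,[0,0,0],-8.2]

```text
clock: 11.4
eef_pos: [491.3, 27.1, 162.6]
ee_rot: [-1.667, 2.662, 0.054]
force: [0.5, 0.1, -2.2]
gripper_width: 17.4
grip_force: 59.6
```

Request:
servo_tool:
  moves:
    - [-1,[0,0,0],-8.2]
    - [-1,[0,0,0],-8.2]
    - [-1,[0,0,0],-8.2]
    - [-1,[0,0,0],-8.2]
    - [-1,[0,0,0],-8.2]
    - [-1,[0,0,0],0]

```text
clock: 12.15
eef_pos: [491.3, 27.1, 162.7]
ee_rot: [-2.478, 1.91, 0.05]
force: [-0.9, 0.3, -1.9]
gripper_width: 17.4
grip_force: 59.5
```

```bash
python3 - <<'E'
from h import *
o=st();M=R.from_rotvec(o["ee_rot"]).as_matrix();print(np.degrees(np.arctan2(M[1,1],M[0,1]))) 
cv2.imwrite("pics/s2.png",cams.camera("scene")[100:330,150:480,::-1]);plan([(490,30,34)],40)
E
```

```text
12.15 q [-0.12  0.2  -0.27  1.12  0.03 -1.95] p [491.29  27.09 162.66] r 492.0 w 17.4 59.54791009426117 F [-0.86  0.27 -1.94] qpitch 91.22562558570078
[[ 0.25 -0.97 -0.02]
 [-0.97 -0.25  0.03]
 [-0.03  0.01 -1.  ]]
-165.2518953123222
(490, 30, 34) n 4 [0.2, -0.2, 32.2]
```

View pics/s2.png

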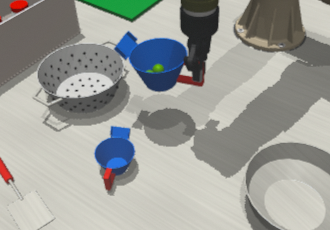

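The crop shows the jug upright in the grip, its spout at (127,43) pointing at the colander and a lime inside at (158,68). Next I'll set it down briefly so I can regrip it with the fingers leaning towards the spout.

Request:
servo_tool:
  moves:
    - [-1,[0,0,40],0]
    - [-1,[0,0,40],0]
    - [-1,[0,0,35],0]
    - [-1,[0,0,12],0]
    - [-1,[0,0,2],0]
    - [-1,[0,0,0],0]

```text
clock: 12.95
eef_pos: [490.0, 30.5, 34.7]
ee_rot: [-2.478, 1.909, 0.047]
force: [-0.3, 0.8, -1.7]
gripper_width: 17.1
grip_force: 60.1
```

Request:
servo_tool:
  moves:
    - [-1,[0,0,2.5],0]
    - [-1,[0,0,0],0]

```text
clock: 13.2
eef_pos: [490.3, 30.8, 32.5]
ee_rot: [-2.478, 1.908, 0.046]
force: [-1.9, 3.1, 3.5]
gripper_width: 17.3
grip_force: 61.2
```

Request:
servo_tool:
  moves:
    - [0,[0,0,0],0]
    - [0.5,[0,0,0],0]
    - [0.5,[0,0,0],0]
    - [0.5,[0,0,-30],0]
    - [0.5,[0,0,-50],0]
    - [1,[0,0,-60],0]
    - [1,[0,0,-60],0]
    - [1,[0,0,0],0]

```text
clock: 14.2
eef_pos: [496.0, 24.3, 236.7]
ee_rot: [-2.475, 1.906, 0.035]
force: [0.3, 1.1, 0.1]
gripper_width: 85.5
grip_force: 0.0
```

```bash
python3 - <<'E'
from h import *
from fk6 import *
o=st();I=cams.camera("wrist");T=cams.camera("top");cv2.imwrite("pics/t3raw.png",T[:,:,::-1]);b=T[:,:,::-1].copy();
v=(490,30,-75.)
a=np.radians(v[2]);d=np.array([np.cos(a),np.sin(a)]);e=np.array([-d[1],d[0]])
W=lambda X,Y,Z:np.r_[np.array(v[:2])+d*X+e*Y,45+Z]
pw=lambda P:proj("top",np.array(P))
col=(0,255,255)
cv2.polylines(b,[pw(circ(W(92,0,0),65,78)).astype(int)],True,col,1)
cv2.polylines(b,[pw([W(X,Y,33) for X,Y in((-11,-9),(11,-9),(11,9),(-11,9))]).astype(int)],True,col,1)
cv2.polylines(b,[pw([W(180,Y,55) for Y in(-29,29)]).astype(int)],False,col,1)
cv2.polylines(b,[pw(circ((547,-285),112,85)).astype(int)],True,(0,0,255),1)
cv2.imwrite("pics/t3.png",cv2.resize(b[60:320,220:560],None,fx=2,fy=2))
# lean path: go to q1=-75deg, high
q=o["qpos"];M=R.from_rotvec(o["ee_rot"])
h=np.array([np.cos(a),np.sin(a)])
for r,z in((400,600),(430,620),(450,640)):
    # arm plane az -75, lateral offset 80
    az=a;pos=np.array([r*np.cos(az)-80*np.sin(az),r*np.sin(az)+80*np.cos(az),z])
    x,er=ik(pos,M,[az,0,.7,2.2,0,q[5]-1.2]);print(r,z,pos,x,er)
    p,Rt=fk(P,x);m=[]
    for k in range(14):
        x,er=ik(p+[0,0,60],Rt,x);p,Rt=fk(P,x);tz=Rt.apply([0,0,1]);m.append((k+1,p.round(0).tolist(),round(np.degrees(np.arccos(-tz[2])),1),round(np.degrees(np.arctan2(tz[1],tz[0])),1)))
    print(m[::3],x)
E
```

```text
14.2 q [-0.13  0.17 -0.13  1.28  0.03 -1.96] p [496.    24.33 236.67] r 496.6 w 85.5 0.0 F [0.31 1.09 0.06] qpitch 90.59985107086415
[[ 0.26 -0.97 -0.01]
 [-0.97 -0.26  0.03]
 [-0.03 -0.   -1.  ]]
400 600 [ 180.8  -365.66  600.  ] [-1.31  0.26  0.97  2.3   0.   -3.14] 3.7156837606744375e-09
[(1, [177.0, -357.0, 624.0], np.float64(1.3), np.float64(-70.8)), (4, [170.0, -333.0, 680.0], np.float64(11.3), np.float64(-74.0)), (7, [163.0, -313.0, 732.0], np.float64(21.2), np.float64(-74.3)), (10, [158.0, -295.0, 778.0], np.float64(30.9), np.float64(-74.5)), (13, [157.0, -289.0, 830.0], np.float64(41.4), np.float64(-74.7))] [-1.34 -0.07  1.26  2.12  0.03 -3.14]
430 620 [ 188.57 -394.64  620.  ] [-1.31  0.33  1.1   2.34  0.   -3.14] 14.630585307055298
[(1, [183.0, -379.0, 626.0], np.float64(2.9), np.float64(-72.2)), (4, [174.0, -351.0, 684.0], np.float64(12.8), np.float64(-73.8)), (7, [165.0, -324.0, 735.0], np.float64(22.4), np.float64(-74.1)), (10, [160.0, -307.0, 783.0], np.float64(32.3), np.float64(-74.3)), (13, [159.0, -300.0, 838.0], np.float64(42.8), np.float64(-74.6))] [-1.35 -0.07  1.26  2.09  0.03 -3.14]
450 640 [ 193.74 -413.96  640.  ] [-1.31  0.36  1.14  2.34  0.   -3.14] 31.769063530201606
[(1, [186.0, -391.0, 630.0], np.float64(4.3), np.float64(-72.6)), (4, [176.0, -361.0, 689.0], np.float64(14.2), np.float64(-73.7)), (7, [167.0, -331.0, 739.0], np.float64(23.5), np.float64(-73.9)), (10, [162.0, -314.0, 789.0], np.float64(33.6), np.float64(-74.2)), (13, [160.0, -307.0, 845.0], np.float64(44.2), np.float64(-74.5))] [-1.35 -0.07  1.26  2.07  0.04 -3.13]
```

View pics/t3.png

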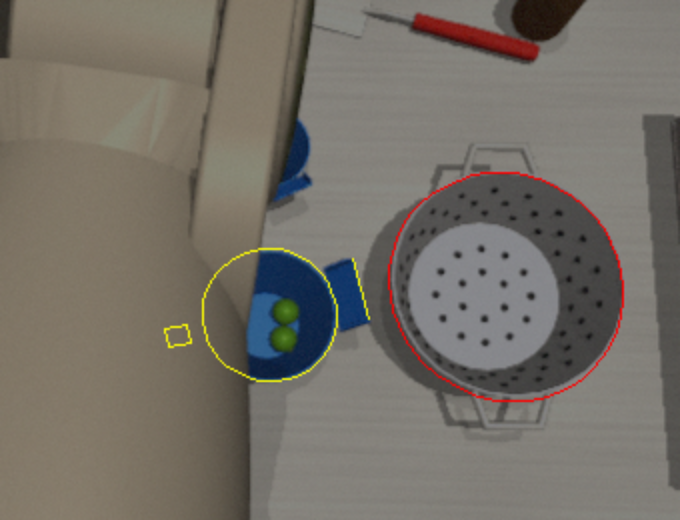

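```bash
cat > gen.py <<'E'
from h import *
from fk6 import *
def gen(rows_world, q=None, rnd=1, lim=.7):
    """rows_world: list of (dworld, turn deg). returns rows in tool axes; simulates solver"""
    o=telemetry.get_obs();q=o["qpos"] if q is None else q
    V=np.array([2.57,2.57,3.14,3.14,3.14,3.14])*lim*.125;rows=[]
    for d,t in rows_world:
        p,Rt=fk(P,q);s=np.round(Rt.inv().apply(d),rnd)
        x,er=ik(p+Rt.apply(s),Rt*R.from_euler("z",np.radians(t)),q)
        f=np.max(np.abs(x-q)/V)
        if f>1:print("speed",len(rows),round(f,2))
        q=x;rows.append([s.tolist(),t])
    return rows,q
def show(rows,op):
    for i in range(0,len(rows),8):print([[op,r[0],r[1]] for r in rows[i:i+8]])
def info(q):
    p,Rt=fk(P,q);tz=Rt.apply([0,0,1]);ty=Rt.apply([0,1,0])
    print("p",p,"lean",np.degrees(np.arccos(-tz[2])),"az",np.degrees(np.arctan2(tz[1],tz[0])),"ty",ty,"q",q)
E
python3 - <<'E'
from gen import *
o=telemetry.get_obs();d=(np.array([188,-390,610])-o["eef_pos"]);n=14
rw=[(np.array([0,0,50.]),10.5)]*2
d=d-[0,0,100];rw+=[(d/12,10.5)]*12
r,q=gen(rw,rnd=0);show(r,1);info(q)
r2,q2=gen([(np.array([0,0,60.]),10.5)]*3+[(np.array([0,0,60.]),0)]*10,q,0);show(r2,1);info(q2)
E
```

```text
[[1, [-2.0, 0.0, -50.0], 10.5], [1, [-1.0, 1.0, -50.0], 10.5], [1, [36.0, 22.0, -24.0], 10.5], [1, [40.0, 15.0, -24.0], 10.5], [1, [42.0, 7.0, -24.0], 10.5], [1, [43.0, -0.0, -24.0], 10.5], [1, [42.0, -8.0, -24.0], 10.5], [1, [40.0, -16.0, -24.0], 10.5]]
[[1, [36.0, -23.0, -24.0], 10.5], [1, [31.0, -29.0, -24.0], 10.5], [1, [26.0, -34.0, -24.0], 10.5], [1, [19.0, -38.0, -24.0], 10.5], [1, [12.0, -41.0, -24.0], 10.5], [1, [4.0, -42.0, -24.0], 10.5]]
p [ 186.78 -387.8   602.92] lean 1.0345210560465412 az 126.2528067920515 ty [0.67 0.74 0.  ] q [-1.3   0.33  1.09  2.34 -0.01 -0.57]
[[1, [1.0, 0.0, -60.0], 10.5], [1, [-2.0, -1.0, -60.0], 10.5], [1, [-6.0, -1.0, -60.0], 10.5], [1, [-9.0, -0.0, -59.0], 0], [1, [-13.0, -0.0, -59.0], 0], [1, [-16.0, -0.0, -58.0], 0], [1, [-19.0, -0.0, -57.0], 0], [1, [-23.0, 0.0, -56.0], 0]]
[[1, [-26.0, 0.0, -54.0], 0], [1, [-29.0, -0.0, -53.0], 0], [1, [-32.0, -0.0, -51.0], 0], [1, [-35.0, -0.0, -49.0], 0], [1, [-38.0, -0.0, -47.0], 0]]
p [ 150.98 -303.68  835.95] lean 42.536264845016284 az -74.74114058242044 ty [ 0.96  0.27 -0.01] q [-1.42 -0.05  1.26  2.14  0.08 -0.1 ]
```

Request:
servo_tool:
  moves:
    - [1,[-2,0,-50],10.5]
    - [1,[-1,1,-50],10.5]
    - [1,[36,22,-24],10.5]
    - [1,[40,15,-24],10.5]
    - [1,[42,7,-24],10.5]
    - [1,[43,0,-24],10.5]
    - [1,[42,-8,-24],10.5]
    - [1,[40,-16,-24],10.5]

```text
clock: 15.3
eef_pos: [339.3, -184.1, 471.0]
ee_rot: [0.556, -3.077, -0.053]
force: [0.7, -0.4, 0.4]
gripper_width: 85.5
grip_force: 0.0
```

Request:
servo_tool:
  moves:
    - [1,[36,-23,-24],10.5]
    - [1,[31,-29,-24],10.5]
    - [1,[26,-34,-24],10.5]
    - [1,[19,-38,-24],10.5]
    - [1,[12,-41,-24],10.5]
    - [1,[4,-42,-24],10.5]
    - [1,[0,0,0],0]

```text
clock: 16.18
eef_pos: [185.8, -391.6, 598.3]
ee_rot: [-1.13, -2.907, -0.025]
force: [-0.2, 0.3, -0.4]
gripper_width: 85.8
grip_force: 0.0
```

```bash
python3 - <<'E'
from gen import *
o=telemetry.get_obs();print(o["clock"]);info(o["qpos"])
r2,q2=gen([(np.array([0,0,60.]),10)]*3+[(np.array([0,0,60.]),0)]*10,None,0);show(r2,1);info(q2)
E
```

```text
16.175
p [ 185.77 -391.6   598.34] lean 1.5733643612422825 az 123.03386295237365 ty [0.68 0.74 0.01] q [-1.31  0.34  1.08  2.34 -0.01 -0.57]
[[1, [2.0, 0.0, -60.0], 10], [1, [-2.0, -1.0, -60.0], 10], [1, [-5.0, -1.0, -60.0], 10], [1, [-9.0, -0.0, -59.0], 0], [1, [-12.0, -1.0, -59.0], 0], [1, [-16.0, -1.0, -58.0], 0], [1, [-19.0, -1.0, -57.0], 0], [1, [-22.0, -1.0, -56.0], 0]]
[[1, [-25.0, -1.0, -54.0], 0], [1, [-28.0, -1.0, -53.0], 0], [1, [-31.0, -1.0, -51.0], 0], [1, [-34.0, -1.0, -49.0], 0], [1, [-37.0, -2.0, -47.0], 0]]
p [ 146.67 -306.28  831.74] lean 41.75649405906486 az -75.31460182979002 ty [ 0.96  0.29 -0.03] q [-1.44 -0.04  1.26  2.15  0.08 -0.14]
```

Request:
servo_tool:
  moves:
    - [1,[2,0,-60],10]
    - [1,[-2,-1,-60],10]
    - [1,[-5,-1,-60],10]
    - [1,[-9,0,-59],0]
    - [1,[-12,-1,-59],0]
    - [1,[-16,-1,-58],0]
    - [1,[-19,-1,-57],0]
    - [1,[-22,-1,-56],0]

```text
clock: 17.18
eef_pos: [158.6, -346.4, 701.2]
ee_rot: [1.716, 2.357, -0.257]
force: [-1.0, -0.6, -0.1]
gripper_width: 85.8
grip_force: 0.0
```

Request:
servo_tool:
  moves:
    - [1,[-25,-1,-54],0]
    - [1,[-28,-1,-53],0]
    - [1,[-31,-1,-51],0]
    - [1,[0,0,0],0]

```text
clock: 17.68
eef_pos: [146.0, -334.0, 728.1]
ee_rot: [1.671, 2.295, -0.319]
force: [1.0, -0.3, -0.3]
gripper_width: 85.6
grip_force: 0.0
```

```bash
python3 - <<'E'
from gen import *
o=telemetry.get_obs();print(o["clock"]);info(o["qpos"])
for n in(1,2,3,4):
    r2,q2=gen([(np.array([0,0,60.]),0)]*n,None,0);show(r2,1);info(q2)
E
```

```text
17.675
p [ 145.98 -334.    728.1 ] lean 20.75363089836995 az -73.91866903296263 ty [ 0.95  0.31 -0.01] q [-1.42  0.14  1.26  2.34  0.05 -0.15]
[[1, [-21.0, -1.0, -56.0], 0]]
p [ 142.48 -326.21  743.47] lean 23.92188754809638 az -74.07679803687667 ty [ 0.95  0.3  -0.01] q [-1.44  0.1   1.26  2.32  0.06 -0.16]
[[1, [-21.0, -1.0, -56.0], 0], [1, [-24.0, -1.0, -55.0], 0]]
p [ 139.97 -319.63  759.13] lean 27.16694991087408 az -74.3311342608992 ty [ 0.95  0.3  -0.02] q [-1.45  0.07  1.26  2.29  0.07 -0.18]
[[1, [-21.0, -1.0, -56.0], 0], [1, [-24.0, -1.0, -55.0], 0], [1, [-27.0, -1.0, -53.0], 0]]
p [ 138.61 -314.52  774.95] lean 30.45962110506513 az -74.65369043403864 ty [ 0.95  0.3  -0.02] q [-1.46  0.04  1.26  2.27  0.08 -0.18]
[[1, [-21.0, -1.0, -56.0], 0], [1, [-24.0, -1.0, -55.0], 0], [1, [-27.0, -1.0, -53.0], 0], [1, [-30.0, -1.0, -52.0], 0]]
p [ 138.31 -310.25  791.48] lean 33.852838273099785 az -75.0302940929917 ty [ 0.95  0.3  -0.03] q [-1.47  0.01  1.26  2.24  0.09 -0.18]
```

Request:
servo_tool:
  moves:
    - [1,[-22,-1,-58],0]
    - [1,[-24,-1,-57],0]
    - [1,[-26,-1,-56],0]
    - [1,[-28,-1,-55],0]
    - [1,[-30,-1,-54],0]
    - [1,[-32,-1,-53],0]
    - [1,[-33,-1,-52],0]
    - [1,[-35,-1,-51],0]

```text
clock: 18.68
eef_pos: [111.7, -271.5, 793.1]
ee_rot: [1.541, 2.122, -0.488]
force: [-0.2, -1.2, -0.1]
gripper_width: 85.3
grip_force: 0.0
```

```bash
python3 - <<'E'
from gen import *
o=telemetry.get_obs();print(o["clock"]);info(o["qpos"])
E
```

```text
18.675
p [ 111.7  -271.5   793.11] lean 34.25192547297804 az -73.0869868071821 ty [ 0.95  0.31 -0.01] q [-1.74 -0.05  1.26  2.34  0.25 -0.41]
```

Request:
servo_tool:
  moves:
    - [1,[-58,0,-15],0]
    - [1,[-58,0,-15],0]
    - [1,[-58,0,-15],0]

```text
clock: 19.05
eef_pos: [92.6, -322.5, 800.4]
ee_rot: [1.476, 2.068, -0.471]
force: [0.3, -0.2, -0.1]
gripper_width: 85.5
grip_force: 0.0
```

```bash
python3 - <<'E'
from gen import *
o=telemetry.get_obs();print(o["clock"]);info(o["qpos"])
E
```

```text
19.05
p [  92.56 -322.51  800.43] lean 38.0916266967436 az -68.02908535497372 ty [0.94 0.34 0.03] q [-1.97 -0.01  1.26  2.34  0.45 -0.61]
```

```bash
python3 - <<'E'
from gen import *
u=np.array([np.cos(-1.97),np.sin(-1.97),0])
for e in (45,60,90):
  w=60*(np.cos(np.radians(e))*u+np.sin(np.radians(e))*np.array([0,0,1]))
  r2,q2=gen([(w,0)]*4,None,0);show(r2,1);info(q2)
E
```

```text
[[1, [-51.0, -27.0, -15.0], 0], [1, [-52.0, -27.0, -12.0], 0], [1, [-52.0, -28.0, -9.0], 0], [1, [-53.0, -28.0, -6.0], 0]]
p [  49.19 -471.21  846.72] lean 48.61512375759326 az -73.93337119615913 ty [ 0.96  0.29 -0.02] q [-1.94  0.08  1.26  2.01  0.47 -0.49]
[[1, [-50.0, -19.0, -28.0], 0], [1, [-51.0, -19.0, -25.0], 0], [1, [-52.0, -20.0, -22.0], 0], [1, [-53.0, -20.0, -19.0], 0]]
p [  72.73 -429.11  864.55] lean 50.21075817298484 az -74.63734871850748 ty [ 0.96  0.28 -0.02] q [-1.91  0.02  1.26  2.03  0.45 -0.45]
[[1, [-37.0, 2.0, -47.0], 0], [1, [-39.0, 1.0, -45.0], 0], [1, [-42.0, -0.0, -43.0], 0], [1, [-44.0, -1.0, -41.0], 0]]
p [ 130.19 -328.38  879.95] lean 50.94379161097993 az -74.91178176701376 ty [ 0.96  0.28 -0.03] q [-1.68 -0.09  1.26  2.07  0.28 -0.27]
```

Real gain runs at about 60 % of the simulated gain, so I'll push three rows and check.

Request:
servo_tool:
  moves:
    - [1,[-50,-19,-28],0]
    - [1,[-51,-19,-25],0]
    - [1,[-52,-20,-22],0]

```text
clock: 19.42
eef_pos: [48.6, -368.9, 812.4]
ee_rot: [1.424, 1.998, -0.522]
force: [0.7, -0.5, -0.6]
gripper_width: 85.5
grip_force: 0.0
```

```bash
python3 - <<'E'
from gen import *
o=telemetry.get_obs();print(o["clock"]);info(o["qpos"])
E
```

```text
19.425
p [  48.58 -368.87  812.37] lean 43.282198752051976 az -67.92460127580422 ty [0.94 0.34 0.04] q [-2.19  0.03  1.26  2.34  0.62 -0.8 ]
```

```bash
cat >> gen.py <<'E'
def path(wps,step=50,q=None,turn0=None,p0=None):
    o=telemetry.get_obs();q=o["qpos"] if q is None else q
    p=fk(P,q)[0];rw=[]
    for w in wps:
        d=np.array(w)-p;n=max(1,int(np.ceil(np.linalg.norm(d)/step)));rw+=[(d/n,0)]*n;p=np.array(w,float)
    if turn0:rw=[(d,turn0[i] if i<len(turn0) else 0) for i,(d,_) in enumerate(rw)]
    return rw
E
python3 - <<'E'
from gen import *
o=telemetry.get_obs();Rt=R.from_rotvec(o["ee_rot"]);tz=Rt.apply([0,0,1])
G=np.array([490,31,47]);T=G+19*tz;pre=T-150*tz;print(T,pre)
rw=path([(230,-330,650),(400,-50,450),pre+[0,0,30]],48,turn0=[-3.3])
r,q=gen(rw,rnd=0);show(r,1);info(q);print(len(r))
E
```

```text
[494.9   18.93  33.17] [456.25 114.23 142.37]
speed 0 1.46
[[1, [16.0, 30.0, 23.0], -3.3], [1, [15.0, 31.0, 23.0], 0], [1, [15.0, 31.0, 23.0], 0], [1, [15.0, 31.0, 23.0], 0], [1, [15.0, 31.0, 23.0], 0], [1, [15.0, 31.0, 23.0], 0], [1, [35.0, 33.0, 1.0], 0], [1, [35.0, 33.0, 1.0], 0]]
[[1, [35.0, 33.0, 1.0], 0], [1, [35.0, 33.0, 1.0], 0], [1, [35.0, 33.0, 1.0], 0], [1, [35.0, 33.0, 1.0], 0], [1, [35.0, 33.0, 1.0], 0], [1, [35.0, 33.0, 1.0], 0], [1, [41.0, 16.0, 16.0], 0], [1, [41.0, 16.0, 16.0], 0]]
[[1, [41.0, 16.0, 16.0], 0], [1, [41.0, 16.0, 16.0], 0], [1, [41.0, 16.0, 16.0], 0], [1, [41.0, 16.0, 16.0], 0], [1, [41.0, 16.0, 16.0], 0]]
p [452.8  121.68 172.93] lean 43.282198752052295 az -67.92460127580432 ty [ 0.93  0.38 -0.  ] q [ 0.53  0.27 -0.37  1.06 -0.75  1.76]
21
```

Request:
servo_tool:
  moves:
    - [1,[16,30,23],-3.3]
    - [1,[15,31,23],0]
    - [1,[15,31,23],0]
    - [1,[15,31,23],0]
    - [1,[15,31,23],0]
    - [1,[15,31,23],0]
    - [1,[35,33,1],0]
    - [1,[35,33,1],0]

```text
clock: 20.42
eef_pos: [267.1, -257.4, 614.4]
ee_rot: [1.389, 2.03, -0.535]
force: [1.0, -0.1, 0.5]
gripper_width: 85.5
grip_force: 0.0
```

Request:
servo_tool:
  moves:
    - [1,[35,33,1],0]
    - [1,[35,33,1],0]
    - [1,[35,33,1],0]
    - [1,[35,33,1],0]
    - [1,[35,33,1],0]
    - [1,[35,33,1],0]
    - [1,[41,16,16],0]
    - [1,[41,16,16],0]

```text
clock: 21.42
eef_pos: [415.0, 1.9, 389.5]
ee_rot: [1.389, 2.033, -0.532]
force: [0.1, 0.4, 0.6]
gripper_width: 85.3
grip_force: 0.0
```

```bash
python3 - <<'E'
from gen import *
o=telemetry.get_obs();print(o["clock"]);info(o["qpos"])
Rt=R.from_rotvec(o["ee_rot"]);tz=Rt.apply([0,0,1]);G=np.array([490,31,47]);T=G+19*tz;pre=T-130*tz;print(T,pre)
r,q=gen(path([pre]),rnd=0);show(r,1);info(q)
E
```

```text
21.425
p [415.     1.96 389.52] lean 42.97822976362621 az -67.64270752615374 ty [0.93 0.37 0.01] q [ 0.31 -0.09 -0.22  1.36 -0.75  1.48]
[494.93  19.02  33.1 ] [461.22 100.98 128.21]
[[1, [39.0, 13.0, 23.0], 0], [1, [39.0, 13.0, 23.0], 0], [1, [39.0, 13.0, 23.0], 0], [1, [39.0, 13.0, 23.0], 0], [1, [39.0, 13.0, 23.0], 0], [1, [39.0, 13.0, 23.0], 0]]
p [462.16 103.58 130.04] lean 42.97822976362623 az -67.64270752615376 ty [0.93 0.37 0.01] q [ 0.48  0.3  -0.46  0.91 -0.75  1.72]
```

Request:
servo_tool:
  moves:
    - [1,[39,13,23],0]
    - [1,[39,13,23],0]
    - [1,[39,13,23],0]
    - [1,[39,13,23],0]
    - [1,[39,13,23],0]
    - [1,[39,13,23],0]
    - [1,[0,0,0],0]

```text
clock: 22.3
eef_pos: [460.6, 101.9, 128.2]
ee_rot: [1.387, 2.037, -0.54]
force: [-0.2, -0.2, 0.5]
gripper_width: 85.3
grip_force: 0.0
```

```bash
python3 - <<'E'
from gen import *
o=telemetry.get_obs();print(o["clock"]);info(o["qpos"])
Rt=R.from_rotvec(o["ee_rot"]);tz=Rt.apply([0,0,1]);G=np.array([490,31,47]);T=G+19*tz;print(T)
r,q=gen(path([T],45),rnd=0);show(r,1);info(q)
I=cams.camera("wrist");M=Rt.as_matrix();H=cams.camera_params("wrist")["hand_eye"];K=cams.camera_params("wrist")["K"];b=I[:,:,::-1].copy()
def pw(Q):
    t=(np.atleast_2d(Q)-o["eef_pos"])@M; c=(t-H[:3,3])@H[:3,:3]; u=(c*[1,-1,-1])@K.T; return u[:,:2]/u[:,2:]
a=np.radians(-75);d=np.array([np.cos(a),np.sin(a)]);e=np.array([-d[1],d[0]])
W=lambda X,Y,Z:np.r_[np.array([490,31])+d*X+e*Y,45+Z]
cv2.polylines(b,[pw([W(X,Y,33) for X,Y in((-11,-9),(11,-9),(11,9),(-11,9))]).astype(int)],True,(0,255,255),1)
cv2.polylines(b,[pw(circ(W(92,0,0),65,78)).astype(int)],True,(0,255,255),1)
cv2.imwrite("pics/w4.png",b)
E
```

```text
22.3
p [460.55 101.92 128.19] lean 42.996520316112786 az -68.07532136081007 ty [0.93 0.37 0.01] q [ 0.48  0.3  -0.46  0.91 -0.75  1.72]
[494.84  18.98  33.1 ]
[[1, [-0.0, 0.0, 44.0], 0], [1, [-0.0, 0.0, 44.0], 0], [1, [-0.0, 0.0, 44.0], 0]]
p [494.16  18.42  31.65] lean 42.99652031611301 az -68.07532136081093 ty [0.93 0.37 0.01] q [ 0.29  0.38 -0.66  0.45 -0.75  1.45]
```

View pics/w4.png

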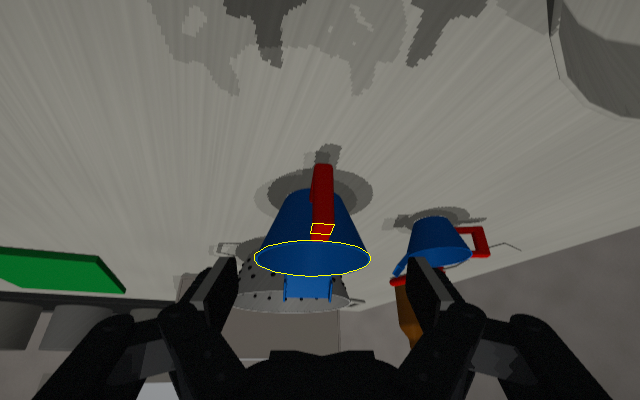

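The handle post is centred between the fingers at (322,200), and the model outline fits the jug. I'll advance and close.

Request:
servo_tool:
  moves:
    - [1,[0,0,43],0]
    - [1,[0,0,43],0]
    - [1,[0,0,43],0]
    - [1,[0,0,0],0]
    - [-1,[0,0,0],0]
    - [-1,[0,0,0],0]
    - [-1,[0,0,0],0]
    - [-1,[0,0,0],0]

```text
clock: 23.35
eef_pos: [495.3, 21.4, 37.2]
ee_rot: [1.387, 2.033, -0.534]
force: [-2.3, 5.3, 7.7]
gripper_width: 18.2
grip_force: 57.8
```

Request:
servo_tool:
  moves:
    - [-1,[0,0,0],0]
    - [-1,[0,0,0],0]

```text
clock: 23.6
eef_pos: [495.5, 21.4, 37.3]
ee_rot: [1.387, 2.032, -0.534]
force: [-3.0, 4.0, 7.5]
gripper_width: 17.9
grip_force: 58.2
```

```bash
python3 - <<'E'
from gen import *
o=st();info(o["qpos"])
r,q=gen(path([o["eef_pos"]+[0,0,60],o["eef_pos"]+[0,0,255]],40),rnd=0);show(r,-1)
cv2.imwrite("pics/t5.png",cv2.resize(cams.camera("scene")[150:290,240:440,::-1],None,fx=3,fy=3))
E
```

```text
23.6 q [ 0.3   0.37 -0.65  0.46 -0.75  1.46] p [495.47  21.37  37.35] r 495.9 w 17.9 58.24154790490866 F [-2.97  3.99  7.47] qpitch 84.99580700714006
[[-0.26  0.93  0.26]
 [ 0.68  0.37 -0.63]
 [-0.68  0.01 -0.73]]
p [495.46  21.39  37.34] lean 43.10819967044097 az -67.65288727310676 ty [0.93 0.37 0.01] q [ 0.3   0.37 -0.65  0.46 -0.75  1.46]
[[-1, [-21.0, 0.0, -22.0], 0], [-1, [-21.0, 0.0, -22.0], 0], [-1, [-27.0, 0.0, -28.0], 0], [-1, [-27.0, 0.0, -28.0], 0], [-1, [-27.0, 0.0, -28.0], 0], [-1, [-27.0, 0.0, -28.0], 0], [-1, [-27.0, 0.0, -28.0], 0]]
```

View pics/t5.png

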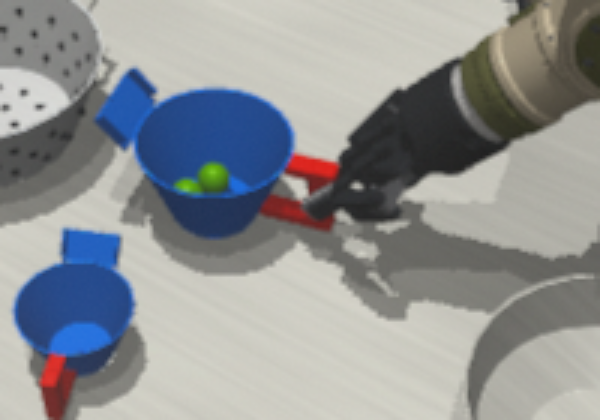

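Request:
servo_tool:
  moves:
    - [-1,[-21,0,-22],0]
    - [-1,[-21,0,-22],0]
    - [-1,[-27,0,-28],0]
    - [-1,[-27,0,-28],0]
    - [-1,[-27,0,-28],0]
    - [-1,[-27,0,-28],0]
    - [-1,[-27,0,-28],0]

```text
clock: 24.52
eef_pos: [493.3, 16.8, 292.2]
ee_rot: [1.389, 2.035, -0.534]
force: [1.0, 0.4, -3.2]
gripper_width: 16.8
grip_force: 59.8
```

```bash
cat > cone.py <<'E'
from gen import *
def pts():
    t=np.linspace(0,2*np.pi,36,endpoint=False)
    rim=np.c_[92+65*np.cos(t),65*np.sin(t),0*t+33];foot=np.c_[92+36*np.cos(t),36*np.sin(t),0*t-45]
    sp=np.array([[180,y,55] for y in(-30,0,30)]);return rim,foot,sp
def jugrot(Rt0,h):  # jug frame at psi=0 upright heading h
    J=np.c_[h,np.cross([0,0,1],h),[0,0,1]];return Rt0.inv()*R.from_matrix(J)
E
python3 - <<'E'
from cone import *
o=st();Rt=R.from_rotvec(o["ee_rot"]);tz=Rt.apply([0,0,1]);h=tz*[1,1,0];h/=np.linalg.norm(h);Jr=jugrot(Rt,h)
rim,foot,sp=pts();off=np.array([0,0,-6])
for s in(-1,1):
  for psi in range(0,181,20):
    Q=Rt*R.from_euler("z",np.radians(s*psi))*Jr
    a=Q.apply(np.r_[rim,sp]+off);f=Q.apply(foot+off);lo=a[a[:,2].argmin()];tip=a[37];tilt=np.degrees(np.arccos(Q.apply([0,0,1])[2]))
    al=np.array([lo@h,lo@np.cross([0,0,1],h)]);at=np.array([tip@h,tip@np.cross([0,0,1],h)])
    print(s,psi,"tilt",round(tilt,1),"low(h,l,z)",al,lo[2],"tip",at,tip[2],"footmin",f[:,2].min(), "tipdir",Q.apply([1,0,0]))
print(h)
E
```

```text
24.52 q [ 0.29  0.08 -0.29  1.1  -0.74  1.45] p [493.29  16.77 292.22] r 493.6 w 16.8 59.80021297931671 F [ 1.05  0.44 -3.21] qpitch 84.61804916233245
[[-0.26  0.93  0.26]
 [ 0.68  0.37 -0.63]
 [-0.68  0.01 -0.73]]
-1 0 tilt 0.0 low(h,l,z) [80.71 64.01] 27.000000000000004 tip [180.  -0.] 49.000000000000014 footmin -50.99999999999999 tipdir [ 0.38 -0.93  0.  ]
-1 20 tilt 13.6 low(h,l,z) [83.11 92.31] 8.22551414602676 tip [172.71  56.49] 42.21544085505444 footmin -60.787265247064354 tipdir [ 0.6  -0.8  -0.03]
-1 40 tilt 26.9 low(h,l,z) [ 57.06 109.47] -16.008177665896106 tip [151.71 106.16] 22.680081382527092 footmin -72.44995259684352 tipdir [ 0.77 -0.63 -0.12]
-1 60 tilt 39.8 low(h,l,z) [ 38.15 118.9 ] -43.77722668038951 tip [119.54 143.04] -7.249825753995495 footmin -85.13471316463897 tipdir [ 0.86 -0.44 -0.25]
-1 80 tilt 51.9 low(h,l,z) [ 17.64 117.65] -72.41824041901599 tip [ 80.07 162.65] -43.96429203546362 footmin -97.69149650758729 tipdir [ 0.88 -0.24 -0.41]
-1 100 tilt 62.9 low(h,l,z) [ 16.45 157.44] -103.15884978591994 tip [ 38.08 162.65] -83.03501098051832 footmin -109.11970
[... 1544 characters left out ...]
tmin -109.11970142637385 tipdir [-0.53 -0.62 -0.59]
1 120 tilt 72.3 low(h,l,z) [ -20.41 -128.04] -137.4460841112269 tip [  -1.39 -143.04] -119.74947726198648 footmin -118.6074647558216 tipdir [-0.51 -0.42 -0.75]
1 140 tilt 79.6 low(h,l,z) [-47.68 -83.18] -162.8142873314686 tip [ -33.56 -106.16] -149.67938439850906 footmin -125.57824226836443 tipdir [-0.42 -0.23 -0.88]
1 160 tilt 84.3 low(h,l,z) [-62.07 -28.3 ] -176.20367974347857 tip [-54.56 -56.49] -169.21474387103646 footmin -129.8481540600329 tipdir [-0.25 -0.06 -0.97]
1 180 tilt 85.9 low(h,l,z) [-61.85  30.  ] -175.999303015982 tip [-61.85   0.  ] -175.999303015982 footmin -131.3435175072308 tipdir [-0.03  0.07 -1.  ]
[ 0.38 -0.93 -0.  ]
```

```bash
cat > cplan.py <<'E'
from cone import *
C=np.array([547,-285,0.])
def cplan(q,Rt,psis,Gz,step=20,n=3):
    tz=Rt.apply([0,0,1]);h=tz*[1,1,0];h/=np.linalg.norm(h);Jr=jugrot(Rt,h);off=np.array([0,0,-6]);tip=np.array([180,0,55])+off
    def tcp(psi):
        t=(Rt*R.from_euler("z",np.radians(-psi))*Jr).apply(tip);return C-t*[1,1,0]+[0,0,Gz]+19*tz
    return tcp
E
python3 - <<'E'
from cplan import *
o=telemetry.get_obs();Rt=R.from_rotvec(o["ee_rot"]);tcp=cplan(o["qpos"],Rt,None,290)
print(tcp(0))
rw=path([tcp(0)],28);k=len(rw)
ps=np.linspace(0,180,28);rw+=[(np.zeros(3),0)]
for a,b in zip(ps[:-1],ps[1:]):rw.append((tcp(b)-tcp(a),-(b-a)))
rw=[(d,round(t,1)) for d,t in rw]
r,q=gen(rw,rnd=0);print(k,len(r));show(r,-1);info(q);json.dump(rw and [tcp(p).tolist() for p in ps],open("tcp.json","w"))
E
```

```text
[ 483.77 -130.37  276.09]
6 34
[[-1, [-15.0, -11.0, 17.0], 0], [-1, [-15.0, -11.0, 17.0], 0], [-1, [-15.0, -11.0, 17.0], 0], [-1, [-15.0, -11.0, 17.0], 0], [-1, [-15.0, -11.0, 17.0], 0], [-1, [-15.0, -11.0, 17.0], 0], [-1, [0.0, 0.0, 0.0], 0], [-1, [-1.0, -19.0, 1.0], np.float64(-6.7)]]
[[-1, [0.0, -19.0, 2.0], np.float64(-6.7)], [-1, [1.0, -19.0, 3.0], np.float64(-6.7)], [-1, [2.0, -18.0, 4.0], np.float64(-6.7)], [-1, [3.0, -17.0, 5.0], np.float64(-6.7)], [-1, [3.0, -16.0, 6.0], np.float64(-6.7)], [-1, [3.0, -15.0, 7.0], np.float64(-6.7)], [-1, [3.0, -14.0, 7.0], np.float64(-6.7)], [-1, [3.0, -13.0, 8.0], np.float64(-6.7)]]
[[-1, [3.0, -12.0, 9.0], np.float64(-6.7)], [-1, [2.0, -12.0, 9.0], np.float64(-6.7)], [-1, [1.0, -11.0, 9.0], np.float64(-6.7)], [-1, [0.0, -10.0, 10.0], np.float64(-6.7)], [-1, [-1.0, -10.0, 10.0], np.float64(-6.7)], [-1, [-2.0, -10.0, 10.0], np.float64(-6.7)], [-1, [-3.0, -11.0, 9.0], np.float64(-6.7)], [-1, [-4.0, -11.0, 9.0], np.float64(-6.7)]]
[[-1, [-4.0, -12.0, 9.0], np.float64(-6.7)], [-1, [-5.0, -13.0, 8.0], np.float64(-6.7)], [-1, [-5.0, -14.0, 7.0], np.float64(-6.7)], [-1, [-5.0, -15.0, 7.0], np.float64(-6.7)], [-1, [-5.0, -16.0, 6.0], np.float64(-6.7)], [-1, [-5.0, -17.0, 5.0], np.float64(-6.7)], [-1, [-4.0, -18.0, 4.0], np.float64(-6.7)], [-1, [-4.0, -18.0, 3.0], np.float64(-6.7)]]
[[-1, [-3.0, -19.0, 2.0], np.float64(-6.7)], [-1, [-2.0, -19.0, 1.0], np.float64(-6.7)]]
p [ 578.45 -359.41  274.64] lean 42.93300350280775 az -67.7596440077841 ty [-0.93 -0.38  0.  ] q [-0.48  0.1  -0.38  0.47 -0.46 -2.59]
```

Request:
servo_tool:
  moves:
    - [-1,[-15,-11,17],0]
    - [-1,[-15,-11,17],0]
    - [-1,[-15,-11,17],0]
    - [-1,[-15,-11,17],0]
    - [-1,[-15,-11,17],0]
    - [-1,[-15,-11,17],0]
    - [-1,[0,0,0],0]
    - [-1,[0,0,0],0]

```text
clock: 25.52
eef_pos: [482.1, -133.3, 277.2]
ee_rot: [1.389, 2.034, -0.534]
force: [0.4, -0.8, -3.0]
gripper_width: 17.0
grip_force: 59.9
```

```bash
python3 - <<'E'
from gen import *
o=st();info(o["qpos"]);print(json.load(open("tcp.json"))[0])
cv2.imwrite("pics/s6.png",cv2.resize(cams.camera("scene")[60:300,140:440,::-1],None,fx=2,fy=2))
E
```

```text
25.52 q [-0.06 -0.09 -0.53  0.75 -0.66  1.01] p [ 482.14 -133.25  277.25] r 500.2 w 17.0 59.91071283817291 F [ 0.37 -0.76 -3.  ] qpitch 68.06017928649518
[[-0.26  0.93  0.26]
 [ 0.68  0.37 -0.63]
 [-0.68  0.01 -0.73]]
p [ 482.14 -133.24  277.25] lean 42.95113556144047 az -67.76290622823473 ty [0.93 0.37 0.01] q [-0.06 -0.09 -0.53  0.75 -0.66  1.01]
[483.7696364296031, -130.370142438238, 276.0891372967979]
```

View pics/s6.png

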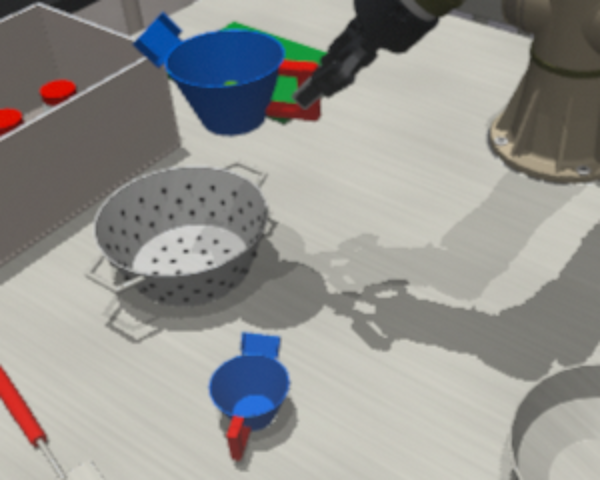

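The jug is upright above the colander's near side, with its spout at (158,38) facing the colander and the limes inside at about (230,82). Now I'll tilt and pour.

Request:
servo_tool:
  moves:
    - [-1,[-1,-19,1],-6.7]
    - [-1,[0,-19,2],-6.7]
    - [-1,[1,-19,3],-6.7]
    - [-1,[2,-18,4],-6.7]
    - [-1,[3,-17,5],-6.7]
    - [-1,[3,-16,6],-6.7]
    - [-1,[3,-15,7],-6.7]
    - [-1,[3,-14,7],-6.7]

```text
clock: 26.58
eef_pos: [379.6, -229.3, 276.3]
ee_rot: [0.337, 2.606, -0.898]
force: [-0.2, 0.2, -2.1]
gripper_width: 17.5
grip_force: 59.9
```

```bash
python3 - <<'E'
from gen import *
o=st();info(o["qpos"]);T=[np.array(t) for t in json.load(open("tcp.json"))];print(T[8]-o["eef_pos"])
T=[o["eef_pos"]]+T[9:];rw=[(b-a,-6.7) for a,b in zip(T[:-1],T[1:])]
r,q=gen(rw,rnd=0);show(r,-1);info(q)
E
```

```text
26.57 q [-0.4  -0.36 -0.75  0.6  -0.5  -0.29] p [ 379.61 -229.28  276.25] r 443.5 w 17.5 59.89968538284302 F [-0.24  0.24 -2.14] qpitch 56.576944450442866
[[-0.91  0.34  0.26]
 [ 0.1   0.77 -0.63]
 [-0.41 -0.54 -0.73]]
p [ 379.61 -229.27  276.25] lean 42.97501070286033 az -67.6751975602751 ty [ 0.34  0.77 -0.54] q [-0.4  -0.36 -0.75  0.6  -0.5  -0.29]
[-0.03  3.67 -0.16]
[[-1, [4.0, -10.0, 6.0], -6.7], [-1, [3.0, -12.0, 9.0], -6.7], [-1, [2.0, -11.0, 9.0], -6.7], [-1, [1.0, -11.0, 9.0], -6.7], [-1, [0.0, -10.0, 10.0], -6.7], [-1, [-1.0, -10.0, 10.0], -6.7], [-1, [-2.0, -10.0, 10.0], -6.7], [-1, [-3.0, -11.0, 9.0], -6.7]]
[[-1, [-4.0, -11.0, 9.0], -6.7], [-1, [-4.0, -12.0, 9.0], -6.7], [-1, [-5.0, -13.0, 8.0], -6.7], [-1, [-5.0, -14.0, 7.0], -6.7], [-1, [-5.0, -15.0, 7.0], -6.7], [-1, [-5.0, -16.0, 6.0], -6.7], [-1, [-5.0, -17.0, 5.0], -6.7], [-1, [-4.0, -18.0, 4.0], -6.7]]
[[-1, [-3.0, -18.0, 3.0], -6.7], [-1, [-3.0, -19.0, 2.0], -6.7], [-1, [-2.0, -19.0, 1.0], -6.7]]
p [ 578.97 -354.77  273.19] lean 42.975010702863536 az -67.67519756027488 ty [-0.92 -0.38  0.  ] q [-0.47  0.1  -0.38  0.47 -0.46 -2.58]
```

Request:
servo_tool:
  moves:
    - [-1,[4,-10,6],-6.7]
    - [-1,[3,-12,9],-6.7]
    - [-1,[2,-11,9],-6.7]
    - [-1,[1,-11,9],-6.7]
    - [-1,[0,-10,10],-6.7]
    - [-1,[-1,-10,10],-6.7]
    - [-1,[-2,-10,10],-6.7]
    - [-1,[-3,-11,9],-6.7]

```text
clock: 27.58
eef_pos: [398.2, -333.3, 273.7]
ee_rot: [-0.961, 2.726, -1.135]
force: [0.0, -0.4, -2.0]
gripper_width: 16.9
grip_force: 59.9
```

Request:
servo_tool:
  moves:
    - [-1,[-4,-11,9],-6.7]
    - [-1,[-4,-12,9],-6.7]
    - [-1,[-5,-13,8],-6.7]
    - [-1,[-5,-14,7],-6.7]
    - [-1,[-5,-15,7],-6.7]
    - [-1,[-5,-16,6],-6.7]
    - [-1,[-5,-17,5],-6.7]
    - [-1,[-4,-18,4],-6.7]

```text
clock: 28.58
eef_pos: [524.8, -369.3, 274.5]
ee_rot: [1.931, -1.851, 0.963]
force: [0.4, 0.6, -2.0]
gripper_width: 17.4
grip_force: 60.0
```

Request:
servo_tool:
  moves:
    - [-1,[-3,-18,3],-6.7]
    - [-1,[-3,-19,2],-6.7]
    - [-1,[-2,-19,1],-6.7]
    - [-1,[0,0,0],0]
    - [-1,[0,0,0],0]
    - [-1,[0,0,0],0]
    - [-1,[0,0,0],0]
    - [-1,[0,0,0],0]

```text
clock: 29.58
eef_pos: [578.3, -356.4, 274.3]
ee_rot: [2.153, -1.448, 0.85]
force: [-0.7, 0.1, -1.6]
gripper_width: 17.0
grip_force: 60.0
```

```bash
python3 - <<'E'
from gen import *
o=st();info(o["qpos"]);print(json.load(open("tcp.json"))[-1])
a=cams.camera("scene")[80:320,120:420,::-1];b=cams.camera("top")[80:320,340:640,::-1]
cv2.imwrite("pics/s7.png",cv2.resize(np.hstack([a,b]),(800,320)))
E
```

```text
29.57 q [-0.47  0.1  -0.38  0.47 -0.46 -2.58] p [ 578.31 -356.39  274.34] r 679.3 w 17.0 60.002755522727966 F [-0.71  0.1  -1.63] qpitch 54.666369572426575
[[ 0.28 -0.93  0.26]
 [-0.68 -0.38 -0.63]
 [ 0.68 -0.   -0.73]]
p [ 578.31 -356.38  274.34] lean 43.036235372554984 az -67.7421103474499 ty [-0.93 -0.38 -0.  ] q [-0.47  0.1  -0.38  0.47 -0.46 -2.58]
[575.3075841477566, -354.2261985780282, 276.0891372967979]
```

View pics/s7.png

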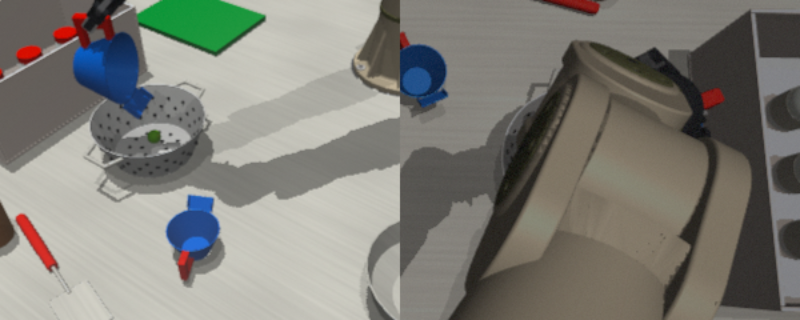

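Request:
servo_tool:
  moves:
    - [-1,[0,0,0],-5]
    - [-1,[0,0,0],5]
    - [-1,[0,0,0],-5]
    - [-1,[0,0,0],5]
    - [-1,[0,0,0],0]

```text
clock: 30.3
eef_pos: [578.6, -356.3, 274.2]
ee_rot: [2.154, -1.446, 0.849]
force: [-0.9, -0.9, -1.5]
gripper_width: 17.1
grip_force: 60.0
```

```bash
cat > green.py <<'E'
from gen import *
def green():
    for n in("scene","top","wrist"):
        I=cams.camera(n)[:,:,::-1];h=cv2.cvtColor(np.ascontiguousarray(I),cv2.COLOR_BGR2HSV)
        k=cv2.inRange(h,(32,100,25),(58,255,255));c,l,s,ct=cv2.connectedComponentsWithStats(k)
        print(n,[(s[i].tolist()) for i in range(1,c) if s[i,4]>8])
E
python3 - <<'E'
from green import *
o=telemetry.get_obs();print(o["clock"],o["force"]);green()
E
```

```text
30.3 [-0.93 -0.91 -1.53]
scene [[505, 82, 4, 5, 10], [499, 87, 5, 7, 9], [495, 94, 13, 6, 27], [487, 97, 7, 10, 21], [502, 101, 7, 6, 11], [496, 105, 5, 5, 9], [231, 178, 9, 9, 68]]
top []
wrist []
```

```bash
python3 - <<'E'
from green import *
print(ray("scene",(235,182),19))
o=telemetry.get_obs();T=[np.array(t)+[0,0,5] for t in json.load(open("tcp.json"))][::-1]
T=[T[i] for i in np.linspace(0,27,21).round().astype(int)]
ps=np.linspace(180,0,28)[np.linspace(0,27,21).round().astype(int)]
T[0]=o["eef_pos"];rw=[(b-a,round(float(u-v),1)) for a,b,u,v in zip(T[:-1],T[1:],ps[:-1],ps[1:])]
rw=[]
F=[np.array(t)+[0,0,5] for t in json.load(open("tcp.json"))];F=np.array(F)
pp=np.linspace(180,0,21);I=lambda p:np.array([np.interp(p,np.linspace(0,180,28),F[:,j]) for j in range(3)])
prev=o["eef_pos"]
for p in pp[1:]:rw.append((I(p)-prev,9.0));prev=I(p)
r,q=gen(rw,rnd=0);show(r,-1);info(q)
E
```

```text
[ 536.82 -300.35   19.  ]
[[-1, [1.0, 28.0, -8.0], 9.0], [-1, [1.0, 25.0, -3.0], 9.0], [-1, [2.0, 24.0, -5.0], 9.0], [-1, [3.0, 23.0, -7.0], 9.0], [-1, [4.0, 21.0, -8.0], 9.0], [-1, [5.0, 19.0, -10.0], 9.0], [-1, [4.0, 17.0, -11.0], 9.0], [-1, [3.0, 16.0, -12.0], 9.0]]
[[-1, [2.0, 15.0, -13.0], 9.0], [-1, [-0.0, 14.0, -13.0], 9.0], [-1, [-2.0, 14.0, -13.0], 9.0], [-1, [-4.0, 14.0, -13.0], 9.0], [-1, [-6.0, 15.0, -12.0], 9.0], [-1, [-7.0, 17.0, -11.0], 9.0], [-1, [-8.0, 18.0, -10.0], 9.0], [-1, [-8.0, 20.0, -8.0], 9.0]]
[[-1, [-7.0, 22.0, -7.0], 9.0], [-1, [-6.0, 24.0, -5.0], 9.0], [-1, [-5.0, 25.0, -3.0], 9.0], [-1, [-3.0, 26.0, -1.0], 9.0]]
p [ 486.34 -129.94  282.72] lean 43.023260956026476 az -67.728713316942 ty [ 0.93  0.38 -0.  ] q [-0.05 -0.08 -0.51  0.77 -0.67  1.  ]
```

Request:
servo_tool:
  moves:
    - [-1,[1,28,-8],9]
    - [-1,[1,25,-3],9]
    - [-1,[2,24,-5],9]
    - [-1,[3,23,-7],9]
    - [-1,[4,21,-8],9]
    - [-1,[5,19,-10],9]
    - [-1,[4,17,-11],9]
    - [-1,[3,16,-12],9]

```text
clock: 31.45
eef_pos: [399.1, -335.6, 281.0]
ee_rot: [-0.989, 2.722, -1.141]
force: [1.0, -0.5, -1.4]
gripper_width: 17.0
grip_force: 59.9
```

Request:
servo_tool:
  moves:
    - [-1,[2,15,-13],9]
    - [-1,[0,14,-13],9]
    - [-1,[-2,14,-13],9]
    - [-1,[-4,14,-13],9]
    - [-1,[-6,15,-12],9]
    - [-1,[-7,17,-11],9]
    - [-1,[-8,18,-10],9]
    - [-1,[-8,20,-8],9]

```text
clock: 32.45
eef_pos: [405.3, -187.5, 282.9]
ee_rot: [0.707, 2.463, -0.793]
force: [2.0, 0.6, -1.6]
gripper_width: 17.2
grip_force: 59.9
```

Request:
servo_tool:
  moves:
    - [-1,[-7,22,-7],9]
    - [-1,[-6,24,-5],9]
    - [-1,[-5,25,-3],9]
    - [-1,[-3,26,-1],9]
    - [-1,[0,0,0],0]
    - [-1,[0,0,0],0]

```text
clock: 33.2
eef_pos: [486.0, -129.8, 282.4]
ee_rot: [1.372, 2.048, -0.542]
force: [-0.6, -1.4, -1.4]
gripper_width: 16.9
grip_force: 60.0
```

```bash
python3 - <<'E'
from green import *
o=st();info(o["qpos"]);green()
E
```

```text
33.2 q [-0.05 -0.08 -0.51  0.77 -0.67  1.  ] p [ 485.98 -129.85  282.39] r 503.0 w 16.9 59.96679067611694 F [-0.58 -1.42 -1.43] qpitch 68.41690975743317
[[-0.28  0.92  0.26]
 [ 0.68  0.38 -0.63]
 [-0.68 -0.   -0.73]]
p [ 485.98 -129.84  282.39] lean 42.99763116650186 az -67.7625154905935 ty [ 0.92  0.38 -0.  ] q [-0.05 -0.08 -0.51  0.77 -0.67  1.  ]
scene [[231, 178, 9, 9, 69]]
top []
wrist [[358, 103, 20, 18, 252], [301, 116, 18, 20, 265]]
```

```bash
python3 - <<'E'
from gen import *
o=telemetry.get_obs();M=R.from_rotvec(o["ee_rot"]).as_matrix();p=cams.camera_params("wrist");H=p["hand_eye"]
for uv in((368,112),(310,126)):
    c=np.linalg.inv(p["K"])@[*uv,1]*[1,-1,-1];d=M@H[:3,:3]@c;s=M@H[:3,3]+o["eef_pos"];print(uv,s+d*(19-s[2])/d[2])
tz=M[:,2];
# set down: grasp G 6mm above handle point; z as at grip = 37.3
T=[(495,21.4,282),(495,21.4,90),(495,21.4,41)]
r,q=gen(path(T,35),rnd=0);show(r,-1);info(q)
E
```

```text
(368, 112) [ 604.88 -244.91   19.  ]
(310, 126) [ 537.99 -303.02   19.  ]
[[-1, [20.0, 13.0, -19.0], 0], [-1, [20.0, 13.0, -19.0], 0], [-1, [20.0, 13.0, -19.0], 0], [-1, [20.0, 13.0, -19.0], 0], [-1, [20.0, 13.0, -19.0], 0], [-1, [22.0, 0.0, 23.0], 0], [-1, [22.0, 0.0, 23.0], 0], [-1, [22.0, 0.0, 23.0], 0]]
[[-1, [22.0, 0.0, 23.0], 0], [-1, [22.0, 0.0, 23.0], 0], [-1, [22.0, 0.0, 23.0], 0], [-1, [17.0, 0.0, 18.0], 0], [-1, [17.0, 0.0, 18.0], 0]]
p [492.69  24.56  43.5 ] lean 43.02341991703954 az -67.75678628058917 ty [ 0.93  0.38 -0.  ] q [ 0.3   0.36 -0.64  0.49 -0.75  1.46]
```

Both limes are in the colander, at about (538,-303) and (605,-245). Now I'll stand the jug back on the bare table.

Request:
servo_tool:
  moves:
    - [-1,[20,13,-19],0]
    - [-1,[20,13,-19],0]
    - [-1,[20,13,-19],0]
    - [-1,[20,13,-19],0]
    - [-1,[20,13,-19],0]
    - [-1,[22,0,23],0]
    - [-1,[22,0,23],0]
    - [-1,[22,0,23],0]

```text
clock: 34.35
eef_pos: [494.1, 23.5, 188.0]
ee_rot: [1.374, 2.045, -0.539]
force: [-0.2, -0.1, -1.6]
gripper_width: 17.0
grip_force: 59.9
```

Request:
servo_tool:
  moves:
    - [-1,[22,0,23],0]
    - [-1,[22,0,23],0]
    - [-1,[22,0,23],0]
    - [-1,[16,0,17],0]
    - [-1,[12,0,13],0]
    - [-1,[0,0,0],0]
    - [-1,[0,0,0],0]

```text
clock: 35.22
eef_pos: [494.3, 24.6, 52.9]
ee_rot: [1.374, 2.044, -0.54]
force: [-0.1, -0.2, -2.1]
gripper_width: 17.3
grip_force: 60.0
```

```bash
python3 - <<'E'
from gen import *
o=st();info(o["qpos"])
E
```

```text
35.23 q [ 0.3   0.35 -0.63  0.51 -0.75  1.46] p [494.31  24.62  52.9 ] r 494.9 w 17.3 59.956106543540955 F [-0.15 -0.17 -2.14] qpitch 85.37542880917644
[[-0.28  0.93  0.26]
 [ 0.68  0.38 -0.63]
 [-0.68  0.   -0.73]]
p [494.31  24.63  52.89] lean 43.038689762469865 az -67.65612069055722 ty [0.93 0.38 0.  ] q [ 0.3   0.35 -0.63  0.51 -0.75  1.46]
```

Request:
servo_tool:
  moves:
    - [-1,[4,0,4.4],0]
    - [-1,[4,0,4.4],0]
    - [-1,[1.5,0,1.6],0]
    - [-1,[0,0,0],0]

```text
clock: 35.72
eef_pos: [494.4, 24.4, 38.7]
ee_rot: [1.373, 2.043, -0.541]
force: [-0.7, -0.2, 1.8]
gripper_width: 17.0
grip_force: 60.8
```

Request:
servo_tool:
  moves:
    - [-1,[1,0,1],0]
    - [-1,[0,0,0],0]

```text
clock: 35.98
eef_pos: [494.4, 24.6, 37.6]
ee_rot: [1.373, 2.043, -0.54]
force: [-2.8, 3.6, 7.3]
gripper_width: 17.0
grip_force: 61.7
```

Contact. I'll release and back off along the tool axis.

Request:
servo_tool:
  moves:
    - [0,[0,0,0],0]
    - [0.8,[0,0,0],0]
    - [1,[0,0,0],0]
    - [1,[0,0,-25],0]
    - [1,[0,0,-45],0]
    - [1,[0,0,-55],0]
    - [1,[0,0,-55],0]
    - [1,[0,0,0],0]

```text
clock: 36.98
eef_pos: [448.6, 141.2, 170.8]
ee_rot: [1.372, 2.045, -0.533]
force: [0.9, -0.3, -1.1]
gripper_width: 85.4
grip_force: 0.0
```

```bash
python3 - <<'E'
from green import *
o=st();green()
a=cams.camera("scene")[80:320,120:440,::-1];b=cams.camera("wrist")[:,:,::-1]
cv2.imwrite("pics/s9.png",np.hstack([cv2.resize(a,(400,300)),cv2.resize(b,(400,300))]))
E
```

```text
36.98 q [ 0.57  0.29 -0.35  1.08 -0.74  1.81] p [448.65 141.19 170.76] r 470.3 w 85.4 0.0 F [ 0.94 -0.33 -1.06] qpitch 98.89870162264732
[[-0.28  0.92  0.26]
 [ 0.68  0.38 -0.63]
 [-0.68  0.01 -0.73]]
scene [[563, 0, 5, 5, 9], [547, 9, 4, 7, 10], [559, 9, 5, 7, 11], [559, 23, 6, 6, 12], [564, 104, 4, 7, 9], [556, 106, 4, 6, 10], [545, 108, 7, 3, 10], [551, 113, 8, 5, 12], [555, 123, 6, 7, 12], [550, 124, 4, 7, 11], [231, 178, 9, 9, 69]]
top [[434, 176, 13, 13, 127], [463, 208, 14, 13, 128]]
wrist []
```

View pics/s9.png

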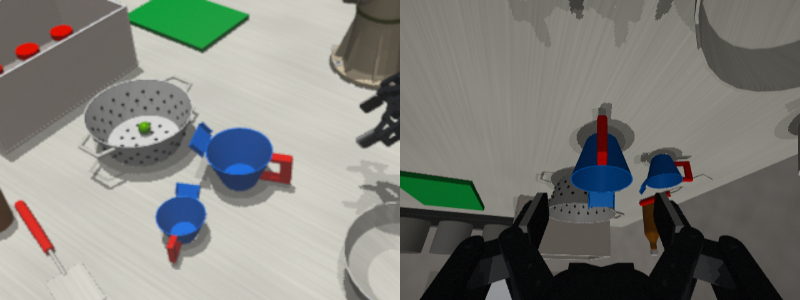

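The jug stands upright and empty on bare table at (240,158), with the gripper clear of it. The top camera shows both limes in the colander, at (440,182) and (470,214), and the colander has not moved.

```bash
python3 -c "
from bench import sign_off
print(sign_off())"
```

```text
the job is handed in; nothing more can be done
None
```

Both limes are in the colander and the empty blue jug stands upright on the bare table, released and handed in at about 37 s; I set the jug down once before pouring to regrip it at a lean, because the arm can't be commanded to tilt directly.

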